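# Seat the fan, then hold the hot heat sink in front of it with the tongs

### The job

The small heat sink on the hot plate must be cooled. Seat the loose fan upright and fully home in its stand and let go of it, then pick up the tongs, close them on the heat sink, lift it off the hot plate and finish still holding it with the tongs in mid-air close in front of the fan (on the robot's side, about 5 cm clear of the grille, centred on the hub and level with it). The heat sink is hot: never touch it with the gripper itself or let it touch the fan or the stand, and leave the other things on the bench where they are.

Things in the scene. Friction and masses are not known exactly. Their poses are not given: they have to be found in the camera images.
- fan_center (a point): Centre of the loose fan, a square black computer fan with wire grilles on both faces and a round hub: 80 mm wide, 80 mm high, 25 mm thick, about 0.1 kg. It stands on edge on the bench, centre 40 mm up. x runs through its thickness (the way of the air), y along its width, z up. Can be pinched across its thickness from above, mid top edge.
- fan: The same fan; origin at the centre of its bottom edge, axes as at its centre. The grilles are firm and flush with the frame, so each 80 x 80 mm face takes a finger anywhere. Either face may go to the front of the stand.
- stand_seat (a point): Where the fan's centre is when it is fully seated in the stand: 65 mm above the bench. x is the fan's thickness direction and points away from the robot, so the front of the seated fan, where the heat sink is to be held, is on the -x side; y along the fan's width; z up.
- stand: Fixed fan stand, origin on the bench under the seat, axes as there: grey base 80 x 118 mm, 25 mm high (its top is the seat floor). Thin metal guides at the fan's four lower corners leave a pocket 29 mm (x) by 84 mm (y), open above, reaching 30 mm above the floor; above them lips flare about 6 mm outward over another 10 mm. The fan goes straight down between them.
- heatsink_center (a point): Centre of the hot heat sink on the hot plate: bare aluminium with straight upright fins, 40 x 40 mm, 30 mm high, about 0.06 kg. Firm on all four sides; x and y are square to its sides, z up.
- heatsink: The same heat sink; origin at the centre of its underside.
- hotplate_top (a point): Centre of the hot plate's top face, 45 mm above the bench, x and y along its sides.
- hotplate: The hot plate, fixed; origin on the bench under its centre: grey housing 120 x 120 mm with a dark metal plate 112 x 112 mm on top, 45 mm high in all. Only the heat sink stands on it.
- tongs_grip (a point): Where to grip the tongs, from above: midway between the arms, half-way up (12 mm), near their balance point. x points along the tongs to the jaws, y across (the way the arms close), z up. Hinge pin 95 mm behind; jaws 69 to 105 mm ahead. Over the outsides of the arms here: 62 mm open, 54 mm with the jaws 61 mm apart, 43 mm with the jaws 40 mm apart (arms then parallel).
- tongs_jaws (a point): Point midway between the two flat jaws, half-way up, 87 mm ahead of the grip place; axes as there. Each jaw is 36 mm long, 24 mm high. Open, they are 76 mm apart inside.
- tongs: Steel spring tongs, 200 mm long, 0.1 kg, lying on edge on the bench: two arms side by side, each a strip 24 mm high and 3 mm thick. Origin on the bench under the grip place, axes as there. The spring pushes each finger at the grip place with 3 N when open, 4.5 N at 54 mm (enough to carry the tongs by), 6.5 N at 43 mm. A grip of 20 to 40 N closes them firmly on the heat sink.
- thermometer_center (a point): Bystander: centre of a small black display thermometer, 30 x 55 x 34 mm.
- solder_reel_center (a point): Bystander: centre of a white solder reel, 54 mm across, 35 mm high.
- flat_sink_center (a point): Bystander: centre of a dark, low, cold heat sink, 110 x 45 x 15 mm, lying on the bench. Besides these a computer power supply, 140 x 150 x 86 mm, stands fixed on the bench 0.58 m to the robot's right and 0.56 m ahead.
There are look-alikes about, which are no part of the job. What is shaped like the stand but green or purple is not meant. There is more than one size of the fan; the job needs the larger.

How it is judged:
On the way, in this order (a step that is already met when the one before it is completed fails the run):
1. the fan is seated in its stand and let go (horizontal distance between fan_center and stand_seat below 0.005 m and z of fan_center in the frame of stand_seat between -0.005 and 0.005 m and angle between the x axis of fan_center and the x axis of stand_seat, either way round below 0.08 rad and angle between fan_center's own z axis and vertical below 0.08 rad and contact force between the fingers and fan below 0.1 N), for 0.2 s.
2. the heat sink is held by the tongs, at least 15 mm up off the hot plate (contact force between the fingers and tongs above 1 N and contact force between tongs and heatsink above 0.25 N and z of heatsink_center in the frame of tongs_jaws between -0.02 and 0.02 m and horizontal distance between heatsink_center and tongs_jaws below 0.03 m and z of heatsink_center in the frame of hotplate_top above 0.03 m and contact force between heatsink and hotplate below 0.05 N), for 0.2 s.
At the end, for the whole second after the job is handed in: Fan seated (within 5 mm, 0.08 rad) and let go; the gripper holds the tongs; the heat sink is between the jaws, carried by them alone, at rest, its centre 45 to 130 mm in front of the fan's centre and within 30 mm of the hub sideways and in height; heat sink and tongs touch neither fan nor stand (all of step 1 and contact force between the fingers and tongs above 1 N and contact force between tongs and heatsink above 0.25 N and z of heatsink_center in the frame of tongs_jaws between -0.02 and 0.02 m and horizontal distance between heatsink_center and tongs_jaws below 0.03 m and x of heatsink_center in the frame of stand_seat between -0.13 and -0.045 m and y of heatsink_center in the frame of stand_seat between -0.03 and 0.03 m and z of heatsink_center in the frame of stand_seat between -0.03 and 0.03 m and linear speed of heatsink below 0.03 m/s and contact force between each of heatsink, tongs and fan below 0.05 N and contact force between each of heatsink, tongs and stand below 0.05 N); the arm keeps its last pose, push and grip.
It fails at once if the robot touches the hot heat sink itself (contact force between any of the fingers, the arm and heatsink above 0.3 N).
It fails at once if the heat sink is put against the fan or the stand (contact force between heatsink and fan above 0.3 N or contact force between heatsink and stand above 0.3 N).
It fails at once if a bystander is moved by more than 30 mm (distance of any of thermometer_center, solder_reel_center, flat_sink_center from where it was at the start of the episode above 0.03 m).
It also fails if it takes over 64 s, if anything falls off the work surface, if the arm or the gripper's body presses on something with over 40 N, if the wrist force passes 120 N, or if a joint passes its speed limit or range.

### The arm

A 6-joint arm with a two-finger parallel gripper is mounted at the origin on the work surface. World frame = base frame: x ahead of the robot, y to its left, z up, the work surface at z = 0. Lengths are in m, angles in rad, forces in N, time in s.
With the tool pointing down it reaches from about 0.325 to 0.775 m from the base axis. Payload 5.5 kg.
Tool frame: the origin (TCP) lies at the very end of the fingers, on their centre line; the grasp point (between the pads) lies 19 mm behind it (env.grip_point_offset is the z of the grasp point in the tool frame, in m); z points along the fingers, x is the direction in which the jaws open and shut, and the axes are right-handed (so a half turn about z gives the same grasp; the last joint's range is limited). The gripper opens to 88 mm and grips with 3 to 60 N. Pads are 20 mm wide; open, the fingers measure 115 mm over their backs; the gripper's body (75 mm by 178 mm) begins 61 mm behind the grasp point.
Start: joints at [1.238, 0.091, 1.231, -0, 1.82, -0.057], TCP at [0.163, 0.577, 0.223] pointing down, gripper open.
Joint ranges: [-2.87, 2.87], [-0.86, 2.18], [0.17, 2.46], [-1.51, 4.65], [0.06, 2.69], [-2.65, 2.65]. Speed limits (rad/s): [2.57, 2.57, 3.01, 3.14, 3.14, 3.14].

### API

Orientations are given as [roll, pitch, yaw] about the fixed x, y, z axes, in that order (R = Rz(yaw) Ry(pitch) Rx(roll)).
In Python, from plant import telemetry, eyes, env gives the robot as it stands.
- The arm moves only by the tool step_arm, never from a script. Its argument "increments" is a list that holds one entry, the list of rows, each a list of 7 numbers: the shift along the tool's x, y, z in cm, then the turn, a rotation vector about the tool's x, y, z in rad, then the closure in counts, from 0 (fully open) to 255 (shut). In form: [[[x, y, z, rx, ry, rz, jaw], ...]]. A call has 1 to 5 rows; each row is the pose to reach, as a shift and turn from the pose commanded when the call began, along the tool's axes at that moment; what a row does not reach only later rows make up. A row lasts 1/8 s, in which the tool goes at most 62.5 mm and 10.7 degrees, less where a joint would pass 70% of its speed; a pose out of reach is approached as far as the arm can. A call with a gripper value outside its range is refused whole. The fingers move at their own pace and stop on an object; "grip_force" is the grip in N (left out, the last holds). Time passes only in rows, so rows that repeat a pose let the fingers close. It gives the time, the measured TCP pose, the force and the opening at its end, in the units of the state.
- telemetry.observe(): the state, without advancing time (a new reading comes with each control period).
- eyes.snapshot(name): name is "side" or "top" or "wrist"; returns the picture (400x640x3 uint8, red, green, blue); there is no depth.
- eyes.camera_params(name): a dict with "K" (3x3 intrinsics, pixels), "dist" ([k1, k2, p1, p2, k3] as OpenCV has them; the pictures are not rectified), "rvec" (rotation vector, rad) and "tvec" (3), from world to camera coordinates, as OpenCV has them. Camera axes: x right, y down, z forward; pixel columns grow to the right and rows downward; lengths in m; the calibration is good to about 2 mm. A picture is of the moment at which its call begins: read the wrist's pose just before it. camera_params takes no time and is no camera call; for the wrist camera it gives the pose at the moment of the call.
- env.hand_in(): hands the job in, once; it reports no verdict.
The state is a dict: "time": time; "joint_positions": joint angles; "joint_velocities": joint speeds; "joint_efforts": joint torques, N m; "tcp_pos": TCP position; "orientation": TCP orientation; "ft_force": force on the tool from outside, world axes, zero at the start; "ft_torque": the same for the moment, N m; "gripper_width": opening from 0.0 (shut) to 1.0 (fully open).
Only numpy, scipy, OpenCV 4.12 (cv2) and the standard library are available. Lean on these libraries where they do the work, as an engineer would, in place of code of your own. Each camera call takes 0.05 s, during which the arm holds its last target.

## Working session

There is one attempt and no reset: what is moved stays moved. The work goes in short steps, Python scripts to look and compute and a tool call to move; the robot and the scene stay as the last step left them, time stands still between calls to the robot, and variables do not carry over. Pictures are saved under pics/ and viewed, and the job is handed in when it is done.

Besides the shell and the picture viewer there is one more tool, called as a command line: name --argument value ..., lists and objects as JSON in quotes. step_arm: Moves the arm, as the interface text tells. Its arguments: {"type":"object","properties":{"increments":{"type":"array","items":{"type":"array","items":{"type":"array","items":{"type":"number"}}}},"grip_force":{"type":"number"}},"required":["increments"]}

```bash
ls; mkdir -p pics
python3 - <<'E'
from plant import telemetry, eyes, env
import cv2
print(telemetry.observe())
for n in ["side","top","wrist"]:
    p=eyes.camera_params(n); print(n,p)
    cv2.imwrite(f"pics/{n}0.png",eyes.snapshot(n)[:,:,::-1])
E
```

```text
pics
{'time': 0.0, 'joint_positions': array([ 1.23830982e+00,  9.18510266e-02,  1.23185745e+00, -2.67089849e-05,
        1.81978272e+00, -5.67275825e-02]), 'joint_velocities': array([-3.92884406e-04, -5.81807933e-04, -1.16259575e-03, -3.66154801e-05,
        1.51616559e-03, -1.36943936e-03]), 'joint_efforts': array([ 1.75683490e-03, -4.46432447e+01, -4.06460023e+01,  6.97503076e-02,
        2.88134976e-02, -1.63684463e-04]), 'tcp_pos': array([0.16329921, 0.57705308, 0.22152762]), 'orientation': array([-3.14151087e+00,  1.89696225e-03,  1.29503093e+00]), 'ft_force': array([-0.32414692, -0.34817481,  0.43369126]), 'ft_torque': array([-0.02427344, -0.02640284, -0.00493926]), 'gripper_width': 0.999491477587783}
side {'K': array([[371.54365955,   0.        , 324.30994193],
       [  0.        , 371.54365955, 200.30993119],
       [  0.        ,   0.        ,   1.        ]]), 'dist': array([-0.0296969,  0.       ,  0.       ,  0.       ,  0.       ]), 'rvec': array([ 2.11916394, -0.55375928,  0.27088435]), 'tvec': array([-0.49315918,  0.24758308,  0.6179093 ])}
top {'K': array([[378.38942709,   0.        , 318.33054795],
       [  0.        , 378.38942709, 195.85350666],
       [  0.        ,   0.        ,   1.        ]]), 'dist': array([-0.05231792,  0.        ,  0.        ,  0.        ,  0.        ]), 'rvec': array([ 2.15481676, -2.17356619,  0.13100975]), 'tvec': array([0.07159452, 0.62189677, 1.12562347])}
wrist {'K': array([[352.22043106,   0.        , 322.61034691],
       [  0.        , 352.22043106, 203.07301151],
       [  0.        ,   0.        ,   1.        ]]), 'dist': array([0.00636283, 0.        , 0.        , 0.        , 0.        ]), 'rvec': array([-2.29727637, -1.73728634, -0.27206708]), 'tvec': array([-0.60067071, -0.0371007 ,  0.39223565])}
```

View pics/top0.png

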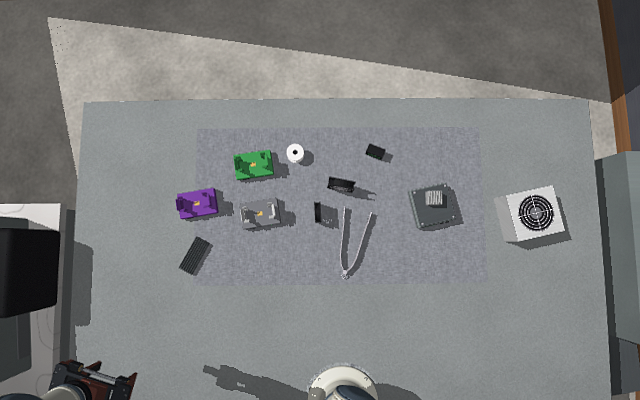

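View pics/side0.png

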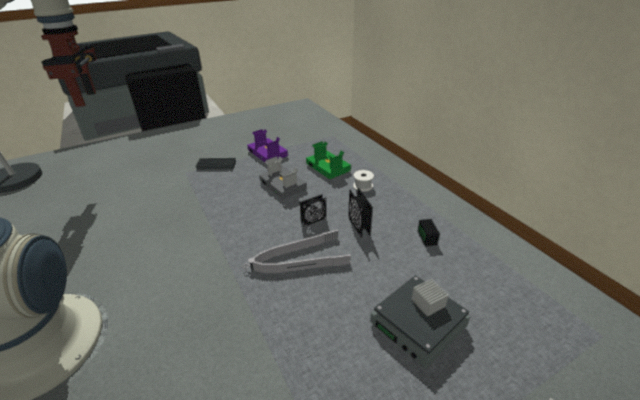

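View pics/wrist0.png

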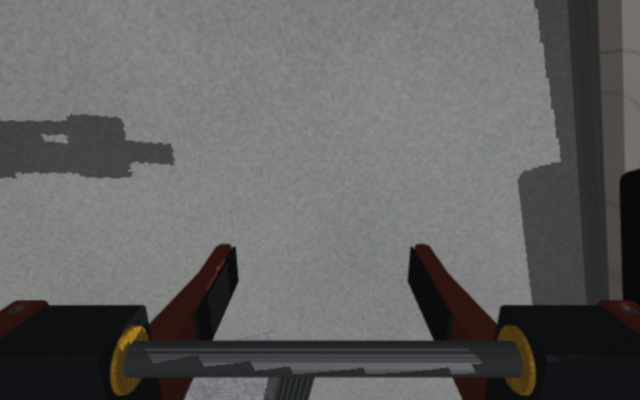

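```bash
cat > h.py <<'E'
import numpy as np, cv2
from scipy.spatial.transform import Rotation as R
from scipy.optimize import least_squares
from plant import telemetry, eyes, env
def ray(p,uv):
    K,d=np.array(p["K"]),np.array(p["dist"])
    n=cv2.undistortPoints(np.array([[uv]],float),K,d)[0,0]
    Rm=cv2.Rodrigues(np.array(p["rvec"]))[0]; t=np.array(p["tvec"])
    return -Rm.T@t, Rm.T@np.array([n[0],n[1],1])
def at_z(p,uv,z):
    c,d=ray(p,uv); return c+d*(z-c[2])/d[2]
def proj(p,X):
    return cv2.projectPoints(np.array(X,float).reshape(-1,3),np.array(p["rvec"]),np.array(p["tvec"]),p["K"],p["dist"])[0][:,0]
def crop(img,x0,y0,x1,y1,s,name):
    c=cv2.resize(img[y0:y1,x0:x1],None,fx=s,fy=s,interpolation=cv2.INTER_CUBIC)
    cv2.imwrite("pics/"+name,c)
def pose_w():
    s=telemetry.observe(); return np.array(s["tcp_pos"]),R.from_euler("xyz",s["orientation"])
def to_tool(target,yaw=None,roll=np.pi,pitch=0):
    """shift in tool cm and rotvec from current measured to target tcp pos / yaw of tool"""
    p,r=pose_w()
    d=r.inv().apply(np.array(target)-p)*100
    if yaw is None: return d,None
    rv=(r.inv()*R.from_euler("xyz",[roll,pitch,yaw])).as_rotvec()
    return d,rv
E
python3 - <<'E'
from h import *
t=cv2.imread("pics/top0.png")
crop(t,170,130,330,280,5,"topA.png")
crop(t,300,130,460,280,5,"topB.png")
p=eyes.camera_params("top")
for n,uv,z in [("bigfan",(341,184),.08),("smallfan",(319,212),.06),("stand",(260,213),.03),("hs",(435,198),.075),("tongs",(350,245),.024)]:
    print(n,at_z(p,uv,z).round(3))
p=eyes.camera_params("wrist");c,d=ray(p,(322,203));print(c,d,pose_w()[1].inv().apply(c-pose_w()[0]),pose_w()[1].inv().apply(d))
E
```

```text
bigfan [ 0.652 -0.001  0.08 ]
smallfan [0.571 0.065 0.06 ]
stand [0.572 0.246 0.03 ]
hs [ 0.609 -0.282  0.075]
tongs [ 0.472 -0.029  0.024]
[0.08200942 0.60133572 0.38446028] [ 0.29419663 -0.08553037 -0.95191173] [ 0.00091324 -0.08482718 -0.16270487] [-7.56013505e-04  3.06485277e-01  9.51876699e-01]
```

View pics/topA.png

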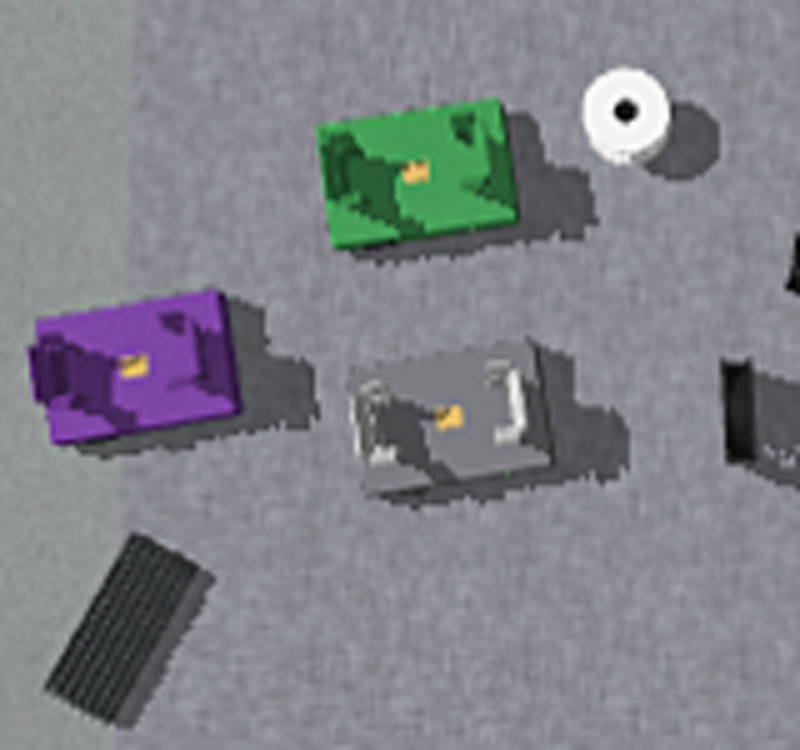

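View pics/topB.png

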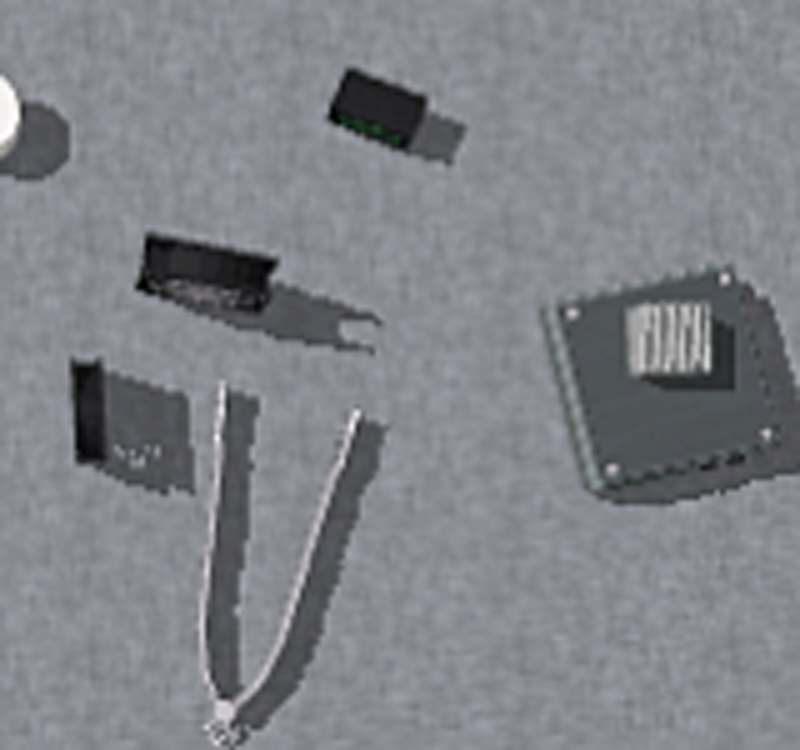

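Run:
```python
from h import *
p=eyes.camera_params("top")
f=lambda c,o,z:at_z(p,(o[0]+c[0]/5,o[1]+c[1]/5),z)
a,b=f((146,235),(300,130),.08),f((278,258),(300,130),.08)
print("fan back edge",a,b,np.linalg.norm(a-b),np.arctan2(*(a-b)[[1,0]]))
a,b=f((75,360),(300,130),.06),f((75,465),(300,130),.06)
print("small fan",a,b,np.linalg.norm(a-b))
for z,A,B in[(.025,(550,470),(365,495)),(.025,(530,340),(350,367))]:
    a,b=f(A,(170,130),z),f(B,(170,130),z);print("stand",a,b,np.linalg.norm(a-b),np.arctan2(*(b-a)[[1,0]]))
hi=f((222,722),(300,130),.012);l=f((221,385),(300,130),.02);r=f((358,413),(300,130),.02)
print("tongs",hi,l,r,np.linalg.norm(l-r),np.linalg.norm((l+r)/2-hi),np.arctan2(*((l+r)/2-hi)[[1,0]]))
print(to_tool((.64,0,.22),.0))
```

```text
fan back edge [0.67346788 0.03366896 0.08      ] [ 0.65902702 -0.0445457   0.08      ] 0.07953660562690648 1.3882212907433213
small fan [0.60121178 0.07649836 0.06      ] [0.53830158 0.07699907 0.06      ] 0.06291219889487813
stand [0.53767239 0.18470541 0.025     ] [0.52319236 0.2984625  0.025     ] 0.11467495488117747 1.6974044827383117
stand [0.61816451 0.19728878 0.025     ] [0.60227559 0.30880267 0.025     ] 0.11264015389189372 1.7123274137430162
tongs [ 0.38202374 -0.01173709  0.012     ] [ 0.58884448 -0.01384772  0.02      ] [ 0.57066594 -0.09862617  0.02      ] 0.08670550600975367 0.20283483680472222 -0.22136386966923915
(array([-42.55229757,  61.58339244,   0.23147958]), array([8.74370915e-04, 1.37253451e-03, 1.29503250e+00]))
```

step_arm --increments '[[[-21,47.2,0,0,0,1.16,120],[-21,47.2,0,0,0,1.16,120],[-21,47.2,0,0,0,1.16,120],[-21,47.2,0,0,0,1.16,120],[-21,47.2,0,0,0,1.16,120]]]'

```text
time: 0.78
tcp_pos: [0.4047, 0.3758, 0.2223]
orientation: [3.142, 0.0, 0.352]
ft_force: [0.5, 0.4, 0.4]
gripper_width: 0.536
```

Run:
```python
from h import *
print(telemetry.observe()["time"],pose_w()[0],telemetry.observe()["orientation"])
print(to_tool((.56,.246,.22),.134))
```

```text
0.775 [0.40469166 0.37580455 0.2223451 ] [3.14158234e+00 2.66242778e-04 3.51511575e-01]
(array([10.11184105, 17.53427606,  0.23199912]), array([3.92283523e-05, 2.64070594e-04, 2.17511575e-01]))
```

step_arm --increments '[[[10.1,17.5,0,0,0,0.22,120],[10.1,17.5,0,0,0,0.22,120],[10.1,17.5,0,0,0,0.22,120],[10.1,17.5,0,0,0,0.22,120],[10.1,17.5,0,0,0,0.22,120]]]'

```text
time: 1.4
tcp_pos: [0.5595, 0.2484, 0.2219]
orientation: [-3.141, 0.001, 0.136]
ft_force: [-0.7, -0.1, -0.2]
gripper_width: 0.528
```

Run:
```python
from h import *
import pickle
s=telemetry.observe();p=eyes.camera_params("wrist");im=eyes.snapshot("wrist")[:,:,::-1]
cv2.imwrite("pics/w1.png",im);pickle.dump(p,open("w1.pkl","wb"))
print(s["time"],s["tcp_pos"],s["orientation"],s["joint_velocities"].round(3))
```

```text
1.4 [0.55950465 0.24835427 0.22192644] [-3.14149224e+00  1.46757807e-03  1.36010957e-01] [ 0.042 -0.025  0.012  0.009  0.005  0.009]
```

View pics/w1.png

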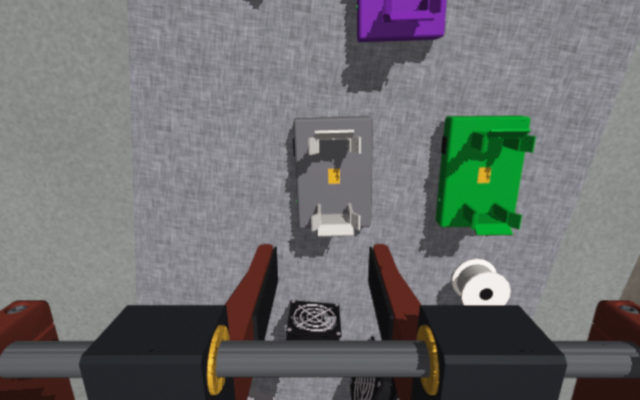

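Run:
```python
from h import *
im=cv2.imread("pics/w1.png"); crop(im,280,100,390,250,5,"w1c.png")
```

```text
(no output)
```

View pics/w1c.png

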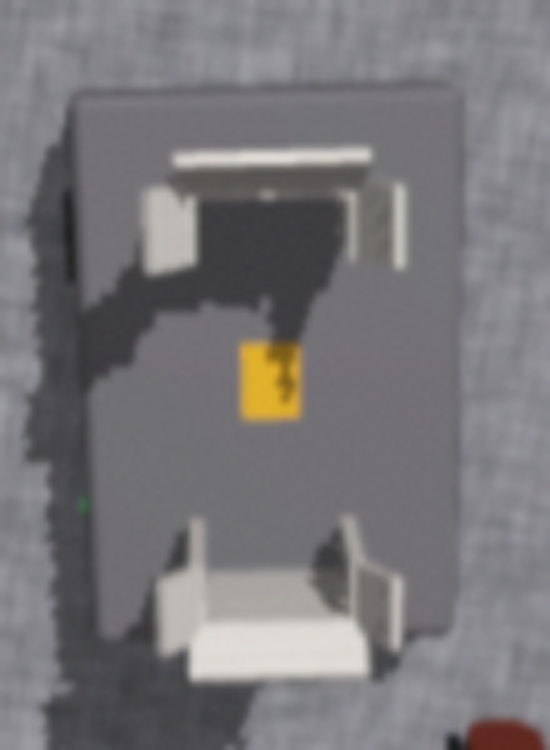

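Run:
```python
from h import *
import pickle
p=pickle.load(open("w1.pkl","rb")); pt=eyes.camera_params("top")
c=np.array([(75,97),(462,90),(452,630),(97,638)])/5+[280,100]
m=np.array([(-.04,.059,.025),(.04,.059,.025),(.04,-.059,.025),(-.04,-.059,.025)])
# image right: world +x
ct=np.array([(350,367),(530,340),(552,465),(368,492)])/5+[170,130]
mt=m[[1,2,3,0]]
def tr(v,m): return R.from_euler("z",v[2]).apply(m)+[v[0],v[1],0]
def fit(sel):
    f=lambda v:np.concatenate([(proj(p,tr(v,m))-c).ravel() if sel&1 else [],(proj(pt,tr(v,mt))-ct).ravel() if sel&2 else []])
    r=least_squares(f,[.57,.246,.13]); return r.x,r.fun.round(1)
for s in(1,2,3): print(fit(s))
v=fit(1)[0]
im=cv2.imread("pics/w1.png"); big=cv2.resize(im[100:250,280:390],None,fx=5,fy=5,interpolation=cv2.INTER_CUBIC)
for hx,hy,z,col in[(.04,.059,.025,(0,0,255)),(.0145,.042,.025,(0,255,0)),(.0145,.042,.055,(255,255,0)),(.0205,.048,.065,(255,0,255))]:
    q=proj(p,tr(v,[(-hx,hy,z),(hx,hy,z),(hx,-hy,z),(-hx,-hy,z)]))
    cv2.polylines(big,[((q-[280,100])*5).astype(int)],True,col,1)
cv2.imwrite("pics/w1o.png",big)
```

```text
(array([0.57177125, 0.25043655, 0.15680022]), array([-1.5, -0.8,  1.5, -1.1,  1. ,  1.4, -1. ,  1.2]))
(array([0.57157304, 0.2465497 , 0.14796037]), array([-0.6, -0. ,  1. , -0.5,  0.4,  0. , -0.8,  0.6]))
(array([0.571758  , 0.25002978, 0.15582683]), array([-1.5, -0.4,  1.5, -0.7,  0.8,  1.8, -1.1,  1.5, -1.8,  0.1, -0.2,
       -0.7, -0.7, -0.2, -1.8,  0.6]))
```

View pics/w1o.png

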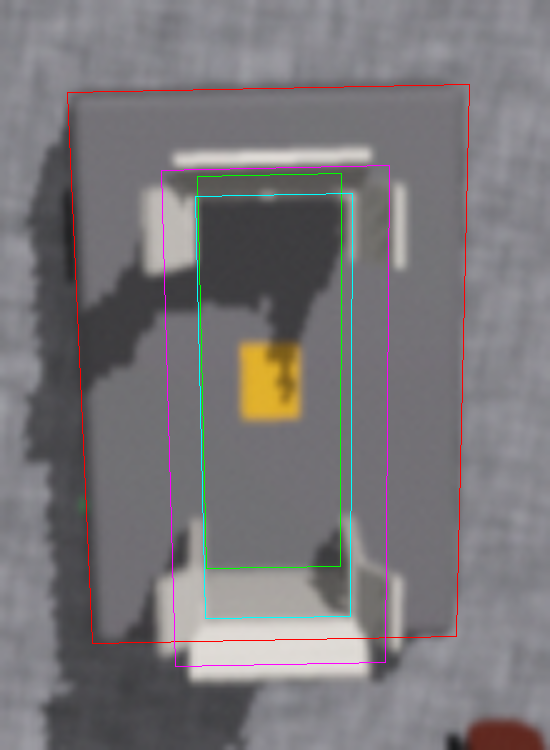

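step_arm --increments '[[[5.1,26.0,0,0,0,0.316,120],[5.1,26.0,0,0,0,0.316,120],[5.1,26.0,0,0,0,0.316,120],[5.1,26.0,0,0,0,0.316,120],[5.1,26.0,0,0,0,0.316,120]]]'

```text
time: 2.08
tcp_pos: [0.6455, -0.0031, 0.2225]
orientation: [3.141, 0.0, -0.18]
ft_force: [0.1, 0.6, 0.7]
gripper_width: 0.525
```

Run:
```python
from h import *
import pickle
s=telemetry.observe();p=eyes.camera_params("wrist");im=eyes.snapshot("wrist")[:,:,::-1]
cv2.imwrite("pics/w2.png",im);pickle.dump(p,open("w2.pkl","wb"))
print(s["time"],s["tcp_pos"],s["orientation"],s["joint_velocities"].round(3))
```

```text
2.075 [ 0.64554336 -0.00311376  0.22252738] [ 3.14134014e+00  2.21940350e-04 -1.80018831e-01] [-0.121  0.094 -0.112  0.029  0.022 -0.147]
```

View pics/w2.png

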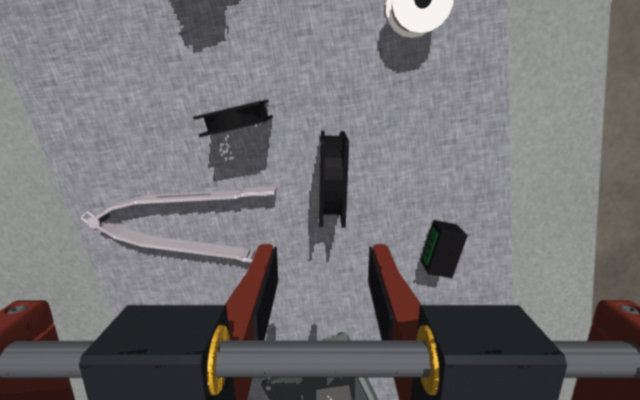

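Run:
```python
from h import *
im=cv2.imread("pics/w2.png"); crop(im,290,115,390,265,5,"w2c.png"); crop(im,70,170,290,280,3.6,"w2t.png")
```

```text
(no output)
```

View pics/w2c.png

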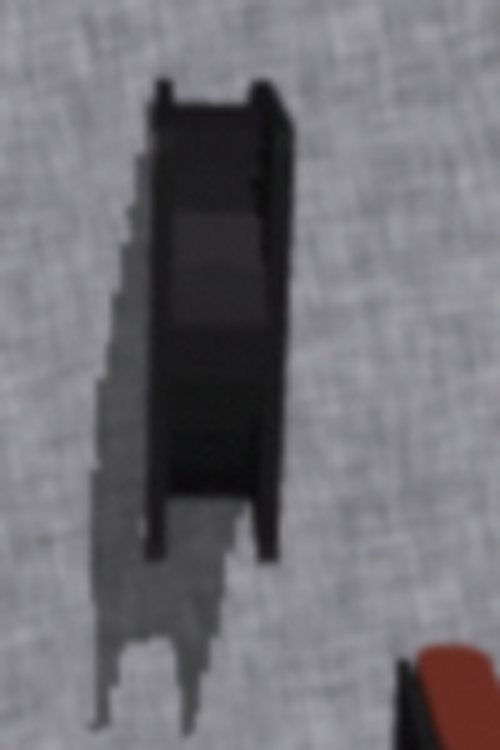

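View pics/w2t.png

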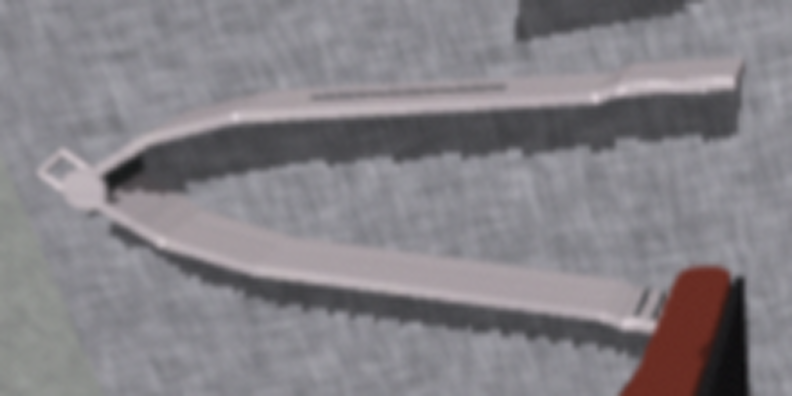

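Run:
```python
from h import *
import pickle
p=pickle.load(open("w2.pkl","rb")); pt=eyes.camera_params("top")
c=np.array([(150,128),(294,126),(279,560),(145,560)])/5+[290,115]
hx,hy,z=.0125,.04,.08
m=np.array([(-hx,hy,z),(hx,hy,z),(hx,-hy,z),(-hx,-hy,z)])
def tr(v,m): return R.from_euler("z",v[2]).apply(m)+[v[0],v[1],0]
r=least_squares(lambda v:(proj(p,tr(v,m))-c).ravel(),[.65,0,-.18]);v=r.x;print(v,r.fun.round(1))
q=proj(p,tr(v,m)); q0=proj(p,tr(v,m*[1,1,0]))
im=cv2.imread("pics/w2.png"); big=cv2.resize(im[115:265,290:390],None,fx=5,fy=5,interpolation=cv2.INTER_CUBIC)
for k,col in((q,(0,0,255)),(q0,(0,255,0))): cv2.polylines(big,[((k-[290,115])*5).astype(int)],True,col,1)
cv2.imwrite("pics/w2o.png",big)
# tongs
f=lambda c,z:at_z(p,(70+c[0]/3.6,170+c[1]/3.6),z)
hi=f((85,180),.024)
# outer/top edges at z=.024: upper arm top edge (far side), 
print("hinge",hi)
for a,z in[((740,62),.024),((740,88),.0),((740,85),.024),((740,60),0),((660,325),.024)]: print(a,z,f(a,z))
# side camera check of top view overlay
t=cv2.imread("pics/top0.png");tb=cv2.resize(t[150:220,310:390],None,fx=6,fy=6,interpolation=cv2.INTER_CUBIC)
for mm,col in((m,(0,0,255)),(m*[1,1,0],(0,255,0))):
    cv2.polylines(tb,[((proj(pt,tr(v,mm))-[310,150]+.5)*6).astype(int)],True,col,1)
cv2.imwrite("pics/t2o.png",tb)
```

```text
[ 6.55861930e-01 -5.70172352e-04 -1.91404399e-01] [-0.2 -0.3  0.   0.4  0.1  0.1  0.  -0.2]
hinge [ 0.39082166 -0.00724922  0.024     ]
(740, 62) 0.024 [ 0.59417703 -0.00658419  0.024     ]
(740, 88) 0.0 [ 0.58786213 -0.02074417  0.        ]
(740, 85) 0.024 [ 0.59262663 -0.01348184  0.024     ]
(740, 60) 0 [ 0.5898755  -0.01178679  0.        ]
(660, 325) 0.024 [ 0.55049645 -0.08598339  0.024     ]
```

View pics/w2o.png

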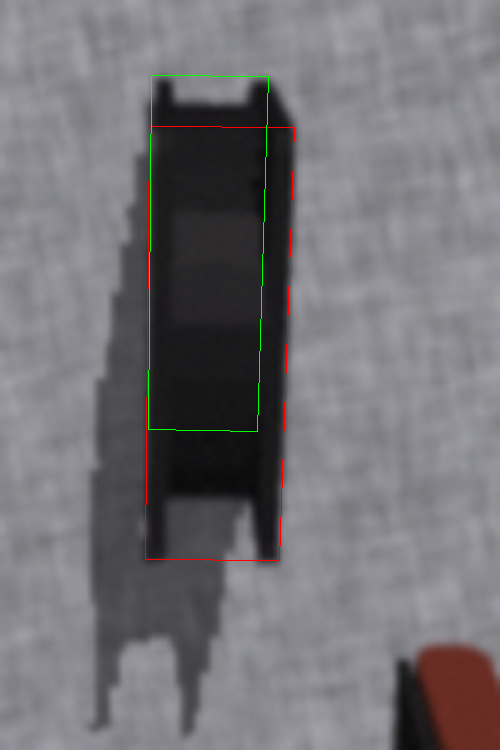

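View pics/t2o.png

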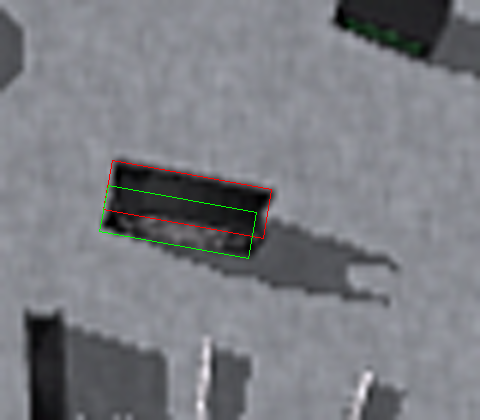

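step_arm --increments '[[[1.0,-0.4,5,0,0,0.011,120],[1.0,-0.4,11,0,0,0.011,120],[1.0,-0.4,15,0,0,0.011,120],[1.0,-0.4,17.7,0,0,0.011,120],[1.0,-0.4,17.7,0,0,0.011,120]]]' --grip_force 20

```text
time: 2.75
tcp_pos: [0.6539, 0.0034, 0.043]
orientation: [3.142, 0.005, -0.186]
ft_force: [-0.4, 0.3, 1.1]
gripper_width: 0.534
```

step_arm --increments '[[[0,0,0,0,0,0,210],[0,0,0,0,0,0,210],[0,0,0,0,0,0,210],[0,0,0,0,0,0,210]]]'

```text
time: 3.25
tcp_pos: [0.6571, 0.0007, 0.0479]
orientation: [-3.14, -0.003, -0.189]
ft_force: [0.0, 2.3, 6.0]
gripper_width: 0.282
```

Run:
```python
from h import *
s=telemetry.observe();im=eyes.snapshot("side")[:,:,::-1]
crop(im,200,120,500,320,2.6,"s3.png")
print(s["time"],s["tcp_pos"],s["orientation"],s["gripper_width"],s["ft_force"])
```

```text
3.25 [0.65711571 0.00072175 0.04787321] [-3.14039289e+00 -3.13803450e-03 -1.89412783e-01] 0.2821874390504208 [0.01338549 2.30877808 6.04256304]
```

View pics/s3.png

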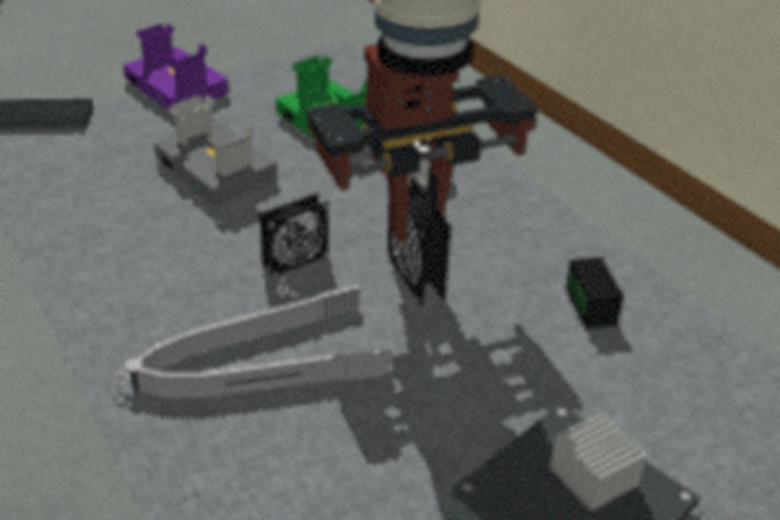

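step_arm --increments '[[[0,0,-6,0,0,0,210],[0,0,-11,0,0,0,210],[0,0,-11,0,0,0,210]]]'

```text
time: 3.68
tcp_pos: [0.6584, 0.0, 0.1622]
orientation: [-3.14, -0.01, -0.19]
ft_force: [0.3, 0.1, 0.3]
gripper_width: 0.278
```

Run:
```python
from h import *
s=telemetry.observe()
print(s["time"],s["tcp_pos"],s["orientation"],s["gripper_width"],s["ft_force"])
print(to_tool((.5716,.2518,.16),.153))
```

```text
3.675 [6.58352506e-01 1.27471132e-05 1.62209376e-01] [-3.14028666 -0.01015125 -0.18989707] 0.2779420510978502 [0.34130792 0.07344135 0.32316349]
(array([-13.2735416 , -23.08845053,   0.11635465]), array([ 0.00044726, -0.0102755 , -0.34288744]))
```

step_arm --increments '[[[-13.3,-23.1,0,0,0,-0.343,210],[-13.3,-23.1,0,0,0,-0.343,210],[-13.3,-23.1,0,0,0,-0.343,210],[-13.3,-23.1,0,0,0,-0.343,210],[-13.3,-23.1,0,0,0,-0.343,210]]]'

```text
time: 4.3
tcp_pos: [0.5669, 0.2553, 0.1537]
orientation: [-3.141, 0.003, 0.158]
ft_force: [0.5, -0.2, -0.5]
gripper_width: 0.282
```

step_arm --increments '[[[0,0,0,0,0,0,210],[0,0,0,0,0,0,210]]]'

```text
time: 4.55
tcp_pos: [0.5695, 0.2506, 0.1549]
orientation: [3.141, 0.001, 0.152]
ft_force: [0.2, -0.8, -0.9]
gripper_width: 0.281
```

Run:
```python
from h import *
import pickle
s=telemetry.observe();p=eyes.camera_params("wrist");im=eyes.snapshot("wrist")[:,:,::-1]
cv2.imwrite("pics/w4.png",im);pickle.dump(p,open("w4.pkl","wb"))
crop(im,220,80,440,240,3.6,"w4c.png")
crop(eyes.snapshot("side")[:,:,::-1],180,60,380,220,4,"s4.png")
print(s["time"],s["tcp_pos"],s["orientation"],s["gripper_width"],s["ft_force"])
print(to_tool((.5716,.2518,.16),.153))
```

```text
4.55 [0.56952382 0.25059409 0.15492984] [3.14057591e+00 8.41483696e-04 1.51763864e-01] 0.28090835376106427 [ 0.1699516  -0.84698238 -0.92556447]
(array([ 0.20668646, -0.10179475, -0.46723033]), array([ 0.00056689,  0.00031596, -0.00199373]))
```

View pics/w4c.png

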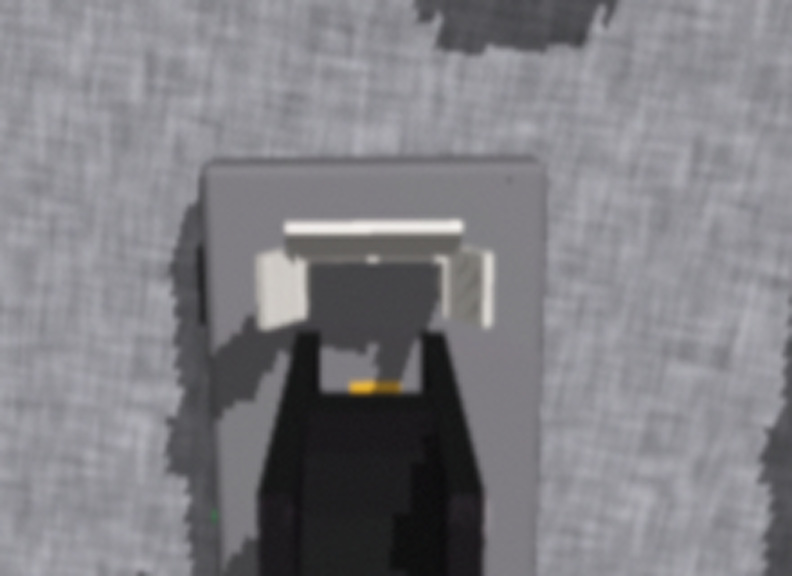

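View pics/s4.png

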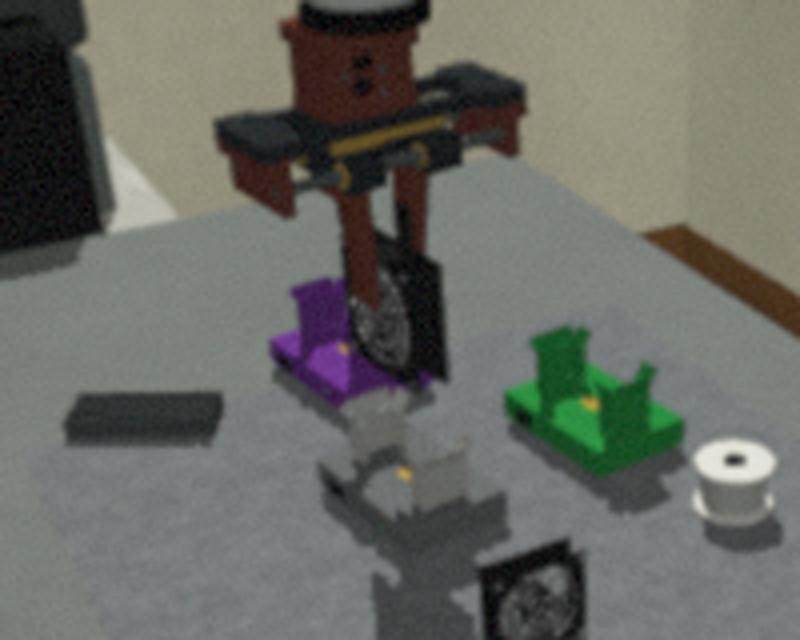

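Run:
```python
from h import *
import pickle
p=pickle.load(open("w4.pkl","rb")); 
f=lambda c,z:at_z(p,(220+c[0]/3.6,80+c[1]/3.6),z)
yaw=.152
def loc(X): return R.from_euler("z",-yaw).apply(X-np.array([.5695,.2506,0])).round(4)
zb=.155-.046
print("fan bottom +y corners",loc(f((297,333),zb)),loc(f((447,333),zb)))
print("fan top +y corners",loc(f((258,492),zb+.08)),loc(f((484,490),zb+.08)))
for c in[(257,258),(494,255),(259,328),(494,327),(285,222),(463,222)]: print("lip",loc(f(c,.065)))
for c in[(207,163),(545,160),(222,570),(537,570)]: print("base",loc(f(c,.025)))
```

```text
fan bottom +y corners [-0.0117  0.0381  0.109 ] [0.0135 0.0381 0.109 ]
fan top +y corners [-0.0115  0.0389  0.189 ] [0.0128 0.0391 0.189 ]
lip [-0.022   0.0433  0.065 ]
lip [0.0253 0.0439 0.065 ]
lip [-0.022   0.0291  0.065 ]
lip [0.0257 0.0293 0.065 ]
lip [-0.0163  0.0505  0.065 ]
lip [0.019  0.0505 0.065 ]
base [-0.0363  0.0582  0.025 ]
base [0.0401 0.0588 0.025 ]
base [-0.0365 -0.0418  0.025 ]
base [ 0.0423 -0.0418  0.025 ]
```

step_arm --increments '[[[0,0,3,0,0,0,210],[0,0,3,0,0,0,210]]]'

```text
time: 4.9
tcp_pos: [0.5681, 0.2505, 0.1227]
orientation: [3.14, 0.005, 0.152]
ft_force: [0.6, -0.5, -1.8]
gripper_width: 0.283
```

step_arm --increments '[[[0,0,0,0,0,0,210],[0,0,0,0,0,0,210]]]'

```text
time: 5.15
tcp_pos: [0.5697, 0.2522, 0.1272]
orientation: [-3.141, -0.002, 0.153]
ft_force: [0.2, 0.4, -0.6]
gripper_width: 0.285
```

step_arm --increments '[[[0.05,0,1,0,0,0,210],[0.05,0,2,0,0,0,210],[0.05,0,3,0,0,0,210],[0.05,0,3.5,0,0,0,210]]]'

```text
time: 5.65
tcp_pos: [0.5689, 0.2522, 0.0891]
orientation: [3.141, 0.002, 0.154]
ft_force: [0.1, 0.5, -0.9]
gripper_width: 0.282
```

Run:
```python
from h import *
s=telemetry.observe();im=eyes.snapshot("wrist")[:,:,::-1]
crop(im,220,80,440,240,3.6,"w5c.png")
crop(eyes.snapshot("side")[:,:,::-1],220,100,360,220,5,"s5.png")
print(s["time"],s["tcp_pos"],s["orientation"],s["gripper_width"],s["ft_force"],s["ft_torque"])
```

```text
5.65 [0.56892643 0.25222802 0.08910473] [3.14118263e+00 1.83465518e-03 1.53595768e-01] 0.2820405783323876 [ 0.11739893  0.51480451 -0.86057154] [-0.08050987  0.05330669 -0.02366003]
```

View pics/w5c.png

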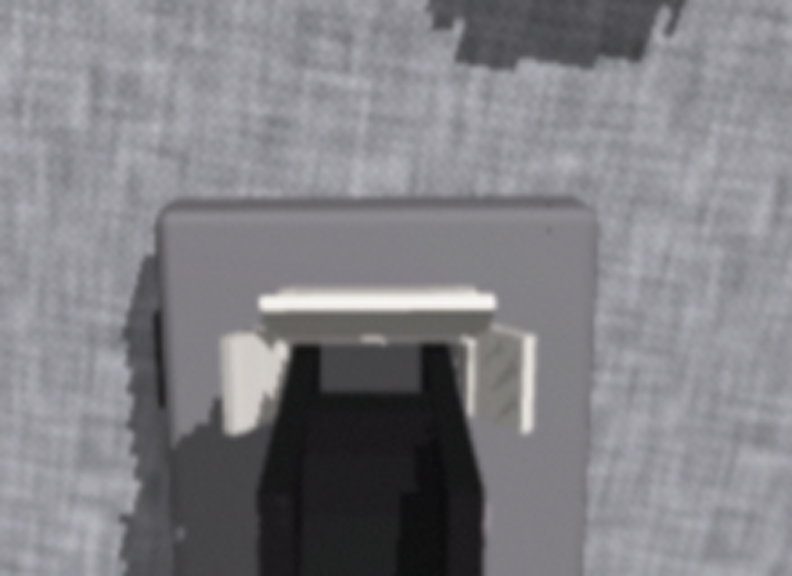

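View pics/s5.png

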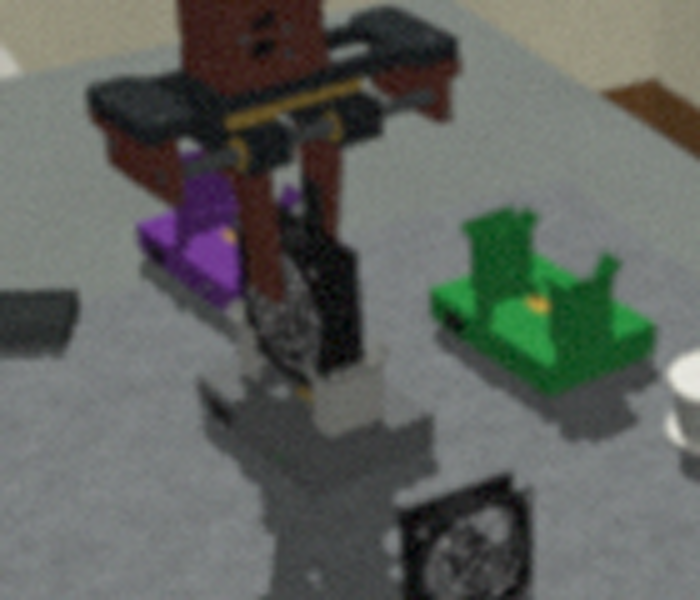

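step_arm --increments '[[[0.1,0,0.5,0,0,0,210],[0.1,0,1.0,0,0,0,210],[0.1,0,1.5,0,0,0,210],[0.1,0,1.5,0,0,0,210]]]'

```text
time: 6.25
tcp_pos: [0.5701, 0.2524, 0.0749]
orientation: [3.141, 0.001, 0.154]
ft_force: [-0.4, -0.3, -1.2]
gripper_width: 0.281
```

step_arm --increments '[[[0,0,0.2,0,0,0,210],[0,0,0.4,0,0,0,210],[0,0,0.4,0,0,0,210]]]'

```text
time: 6.62
tcp_pos: [0.5707, 0.2527, 0.0728]
orientation: [-3.141, -0.001, 0.154]
ft_force: [-2.4, -0.1, 4.1]
gripper_width: 0.283
```

step_arm --increments '[[[0,0,0.1,0,0,0,210],[0,0,0.2,0,0,0,210]]]'

```text
time: 6.88
tcp_pos: [0.5708, 0.2527, 0.0728]
orientation: [-3.141, -0.002, 0.154]
ft_force: [-6.8, -1.5, 15.6]
gripper_width: 0.284
```

step_arm --increments '[[[0,0,0,0,0,0,120],[0,0,0,0,0,0,120],[0,0,0,0,0,0,120]]]'

```text
time: 7.25
tcp_pos: [0.5703, 0.2524, 0.069]
orientation: [3.141, 0.001, 0.153]
ft_force: [0.2, -1.0, -0.3]
gripper_width: 0.524
```

Run:
```python
from h import *
s=telemetry.observe();im=eyes.snapshot("wrist")[:,:,::-1]
crop(im,220,80,440,240,3.6,"w6c.png")
print(s["time"],s["tcp_pos"],s["orientation"],s["gripper_width"],s["ft_force"],s["ft_torque"])
```

```text
7.25 [0.57028178 0.25242304 0.06898686] [3.14140136e+00 8.08524874e-04 1.53461988e-01] 0.5242205304427617 [ 0.24167323 -1.02970039 -0.31307743] [-0.08507411  0.05945515  0.00081484]
```

View pics/w6c.png

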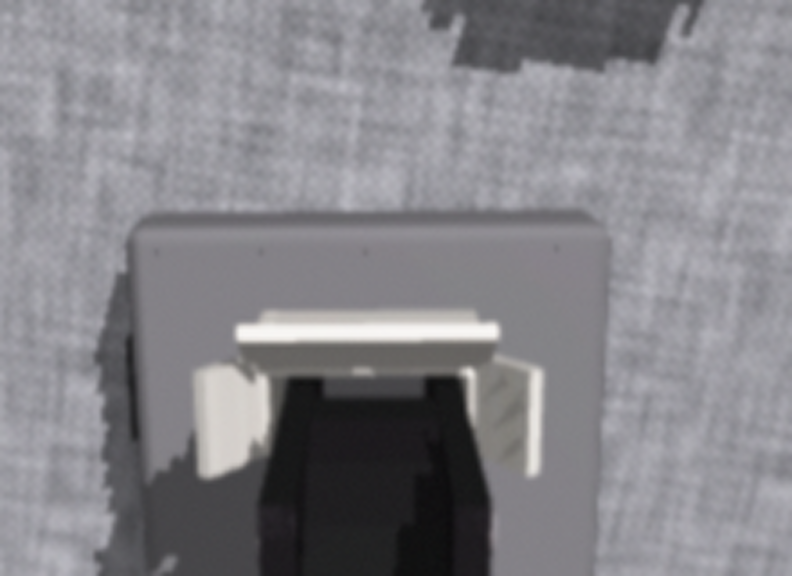

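step_arm --increments '[[[0,0,-3,0,0,0,110],[0,0,-9,0,0,0,80],[0,0,-15,0,0,0,0],[0,0,-15,0,0,0,0],[0,0,-15,0,0,0,0]]]'

```text
time: 7.92
tcp_pos: [0.5705, 0.2525, 0.219]
orientation: [3.141, 0.0, 0.153]
ft_force: [0.5, -0.3, -1.2]
gripper_width: 0.977
```

Run:
```python
from h import *
import pickle
s=telemetry.observe();p=eyes.camera_params("wrist");im=eyes.snapshot("wrist")[:,:,::-1]
cv2.imwrite("pics/w7.png",im);pickle.dump(p,open("w7.pkl","wb"))
crop(im,260,80,400,230,5,"w7c.png")
crop(eyes.snapshot("side")[:,:,::-1],220,120,360,220,5,"s7.png")
print(s["time"],s["tcp_pos"],s["orientation"],s["gripper_width"],s["ft_force"],s["ft_torque"])
```

```text
7.925 [0.57045922 0.25250512 0.21897909] [3.14146757e+00 4.01336617e-04 1.53492115e-01] 0.9767462088631831 [ 0.47955313 -0.31552677 -1.21131106] [-0.09184911 -0.00757882 -0.00609793]
```

View pics/w7c.png

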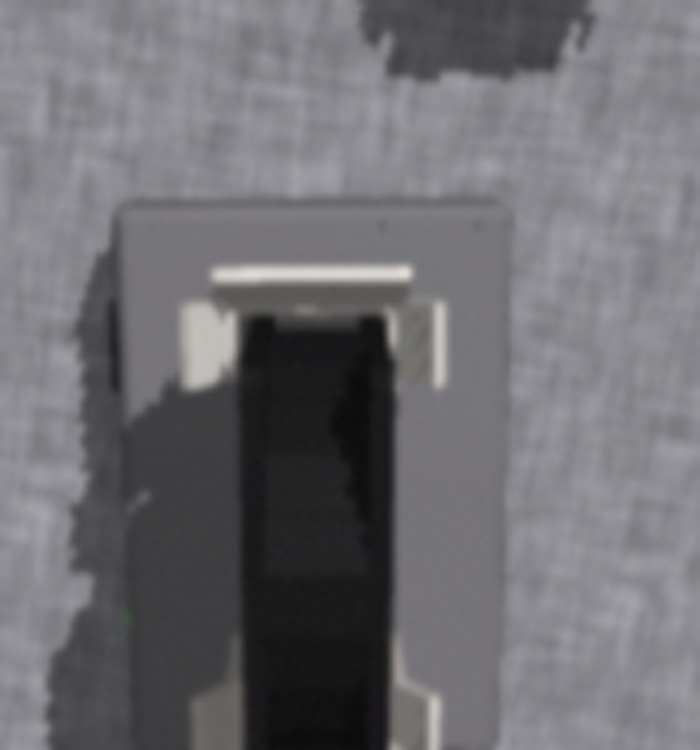

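View pics/s7.png

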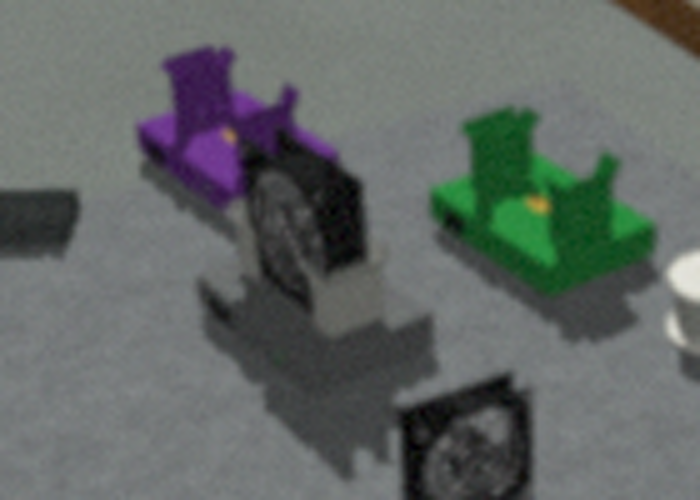

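step_arm --increments '[[[-13.8,26.8,0,0,0,1.94,0],[-13.8,26.8,0,0,0,1.94,0],[-13.8,26.8,0,0,0,1.94,0],[-13.8,26.8,0,0,0,1.94,0],[-13.8,26.8,0,0,0,1.94,0]]]'

```text
time: 8.65
tcp_pos: [0.4734, -0.0353, 0.2175]
orientation: [3.139, 0.002, -0.791]
ft_force: [0.0, -0.2, 0.0]
gripper_width: 0.998
```

Run:
```python
from h import *
s=telemetry.observe()
print(s["time"],s["tcp_pos"],s["orientation"],s["joint_positions"])
print(to_tool((.475,-.033,.22),-1.79))
```

```text
8.65 [ 0.47343044 -0.03525971  0.21754773] [ 3.13948629e+00  2.32168291e-03 -7.90804442e-01] [-1.45807053e-01 -2.44438157e-01  1.55836911e+00 -2.97406547e-04
  1.83078329e+00  6.44918938e-01]
(array([-0.05083376, -0.26998573, -0.24567905]), array([0.00308803, 0.00107289, 0.99919716]))
```

step_arm --increments '[[[0,0,0,0,0,1.0,0],[0,0,0,0,0,1.0,0],[0,0,0,0,0,1.0,0],[0,0,0,0,0,1.0,0],[0,0,0,0,0,1.0,0]]]'

```text
time: 9.28
tcp_pos: [0.4744, -0.0334, 0.2174]
orientation: [3.138, -0.0, -1.728]
ft_force: [0.5, -0.6, 0.0]
gripper_width: 0.999
```

step_arm --increments '[[[0,0,0,0,0,0.1,0],[0,0,0,0,0,0.1,0],[0,0,0,0,0,0.1,0]]]'

```text
time: 9.65
tcp_pos: [0.4748, -0.0334, 0.2186]
orientation: [3.14, -0.0, -1.82]
ft_force: [-0.0, 0.1, 0.4]
gripper_width: 1.0
```

Run:
```python
from h import *
import pickle
s=telemetry.observe();p=eyes.camera_params("wrist");im=eyes.snapshot("wrist")[:,:,::-1]
cv2.imwrite("pics/w8.png",im);pickle.dump(p,open("w8.pkl","wb"))
print(s["time"],s["tcp_pos"],s["orientation"],s["gripper_width"],s["joint_velocities"].round(2))
```

```text
9.65 [ 0.47476031 -0.03339013  0.21857035] [ 3.13980740e+00 -1.74488091e-04 -1.81951060e+00] 1.0004332281438564 [-0.   -0.   -0.01  0.   -0.    0.01]
```

View pics/w8.png

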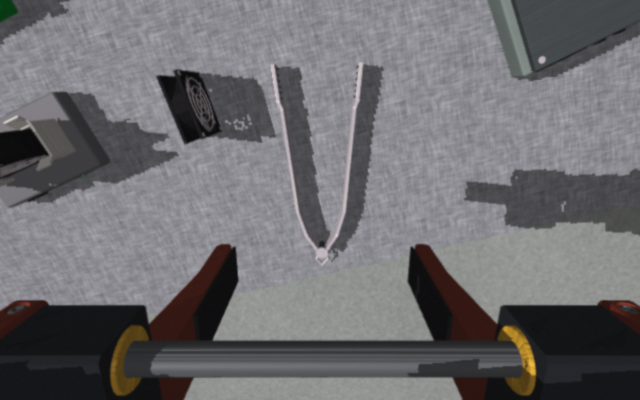

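Run:
```python
from h import *
im=cv2.imread("pics/w8.png"); crop(im,255,55,395,165,5.5,"w8a.png"); crop(im,255,155,395,275,5,"w8b.png")
```

```text
(no output)
```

View pics/w8a.png

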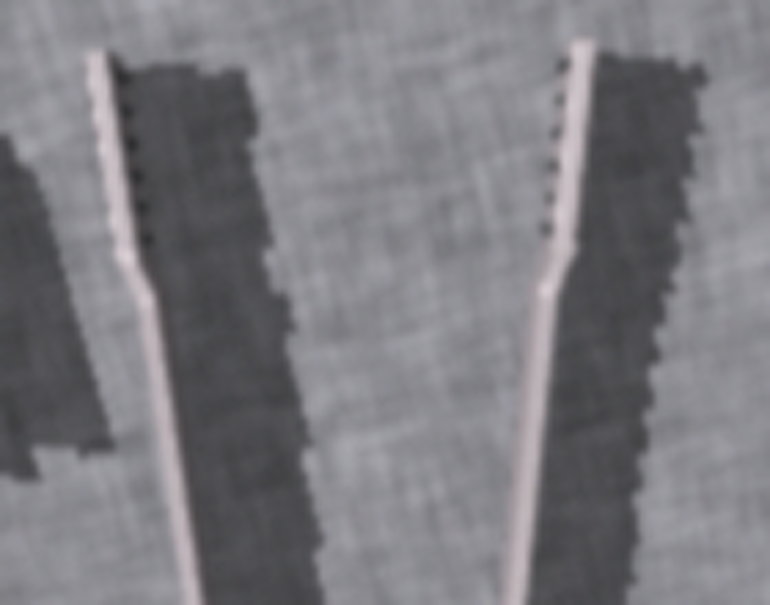

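View pics/w8b.png

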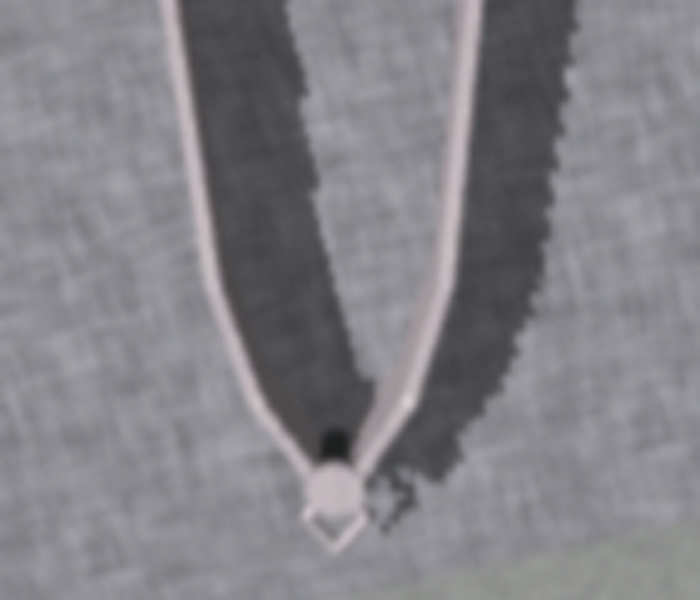

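Run:
```python
from h import *
import pickle
p=pickle.load(open("w8.pkl","rb"));z=.024
a=lambda u,v:at_z(p,(255+u/5.5-.4,55+v/5.5-.4),z)
b=lambda u,v:at_z(p,(255+u/5-.4,155+v/5-.4),z+.0)
L,Rr=a(88,52),a(596,40);H=b(334,490)
m=(L+Rr)/2;d=m-H;th=np.arctan2(d[1],d[0]);print(L,Rr,H,np.linalg.norm(L-Rr),np.linalg.norm(d),th, np.arctan2(*(L-Rr)[[1,0]])-np.pi/2)
u=d/np.linalg.norm(d);g=H+.095*u;g2=m-.105*u;print("grip",g,g2)
# arm outer width at grip row
la,ra=b(180,80),b(477,80);print("row",la,ra)
G=(g+g2)/2
print(to_tool((G[0],G[1],.004),th-np.pi/2))
print(R.from_euler("z",-th).apply(la-G),R.from_euler("z",-th).apply(ra-G))
```

```text
[ 0.59119069 -0.01099016  0.024     ] [ 0.57158883 -0.09590204  0.024     ] [ 0.38936018 -0.00897104  0.024     ] 0.08714505467669445 0.19711263149391414 -0.2275924695323718 -0.22687491296758866
grip [ 0.48191036 -0.03040615  0.024     ] [ 0.47909745 -0.02975467  0.024     ]
row [ 0.48777517 -0.00119256  0.024     ] [ 0.47264821 -0.06077317  0.024     ]
(array([-0.46372716, -0.49683438, 21.48381805]), array([ 0.00134489, -0.00012903, -0.02146472]))
[0.00056571 0.02978353 0.        ] [-0.00072783 -0.03167378  0.        ]
```

step_arm --increments '[[[-0.46,-0.5,6,0,0,-0.021,0],[-0.46,-0.5,12,0,0,-0.021,0],[-0.46,-0.5,16.4,0,0,-0.021,0],[-0.46,-0.5,16.4,0,0,-0.021,0],[-0.46,-0.5,16.4,0,0,-0.021,0]]]' --grip_force 25

```text
time: 10.32
tcp_pos: [0.4821, -0.0304, 0.0577]
orientation: [-3.139, 0.0, -1.8]
ft_force: [-0.1, 0.4, 0.2]
gripper_width: 1.0
```

Run:
```python
from h import *
s=telemetry.observe();im=eyes.snapshot("wrist")[:,:,::-1];cv2.imwrite("pics/w9.png",im)
print(s["time"],s["tcp_pos"],s["orientation"],s["joint_velocities"].round(2))
print(to_tool((.4805,-.0301,.0045),-1.798))
```

```text
10.325 [ 0.48205189 -0.0303503   0.05773913] [-3.13912119e+00  2.23525423e-04 -1.80001949e+00] [ 0.   -0.02 -0.03  0.   -0.    0.  ]
(array([0.01842132, 0.23490059, 5.40081676]), array([-0.00415992,  0.00039967, -0.00212408]))
```

View pics/w9.png

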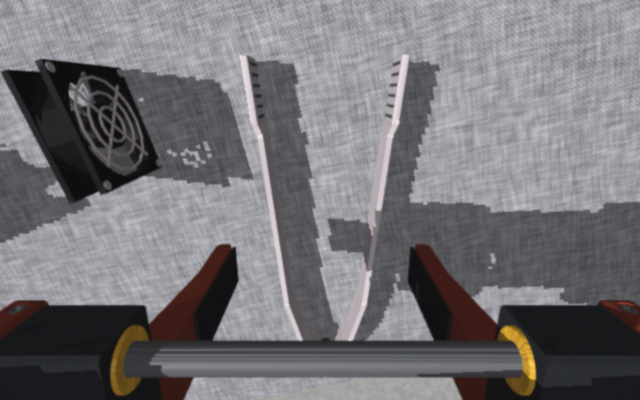

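step_arm --increments '[[[0,0.15,3.5,0,0,0,0],[0,0.15,5.2,0,0,0,0],[0,0.15,5.2,0,0,0,0],[0,0.15,5.2,0,0,0,0]]]'

```text
time: 10.88
tcp_pos: [0.4805, -0.03, 0.0052]
orientation: [-3.139, 0.0, -1.8]
ft_force: [0.1, -0.7, -0.1]
gripper_width: 0.995
```

step_arm --increments '[[[0,0,0,0,0,0,60],[0,0,0,0,0,0,85],[0,0,0,0,0,0,99],[0,0,0,0,0,0,99],[0,0,0,0,0,0,99]]]'

```text
time: 11.5
tcp_pos: [0.4799, -0.0301, 0.0041]
orientation: [-3.141, -0.0, -1.801]
ft_force: [-0.0, -1.5, 2.6]
gripper_width: 0.614
```

Run:
```python
from h import *
s=telemetry.observe();im=eyes.snapshot("wrist")[:,:,::-1];cv2.imwrite("pics/w10.png",im)
print(s["time"],s["tcp_pos"],s["orientation"],s["gripper_width"]*88,s["ft_force"])
```

```text
11.5 [ 0.47994004 -0.03005488  0.00406304] [-3.14061482e+00 -1.86657465e-04 -1.80058403e+00] 54.072318008225906 [-0.04791226 -1.54230852  2.5694381 ]
```

View pics/w10.png

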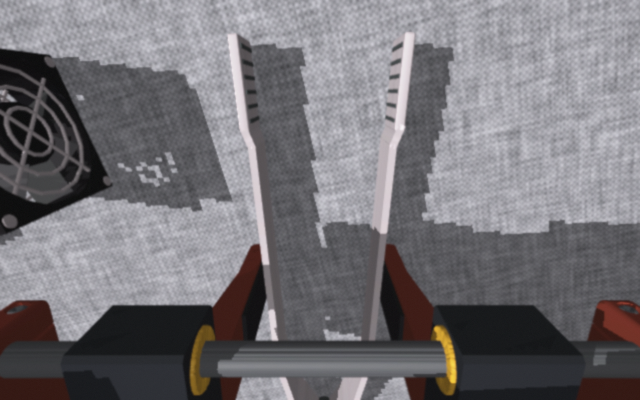

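step_arm --increments '[[[0,0,-1,0,0,0,101],[0,0,-3,0,0,0,101],[0,0,-5,0,0,0,101],[0,0,-7,0,0,0,101],[0,0,-9,0,0,0,101]]]'

```text
time: 12.18
tcp_pos: [0.4793, -0.0297, 0.0945]
orientation: [3.141, 0.0, -1.8]
ft_force: [-0.4, -0.0, -0.9]
gripper_width: 0.605
```

Run:
```python
from h import *
s=telemetry.observe();im=eyes.snapshot("wrist")[:,:,::-1];cv2.imwrite("pics/w11.png",im)
crop(eyes.snapshot("side")[:,:,::-1],200,120,500,320,2.6,"s11.png")
print(s["time"],s["tcp_pos"],s["orientation"],s["gripper_width"]*88,s["ft_force"],s["ft_torque"])
```

```text
12.175 [ 0.47927756 -0.02968627  0.09445196] [ 3.14087783e+00  1.51955071e-04 -1.80030058e+00] 53.281717922104214 [-0.4186248  -0.00445172 -0.93367408] [0.01780043 0.14785691 0.02295672]
```

View pics/w11.png

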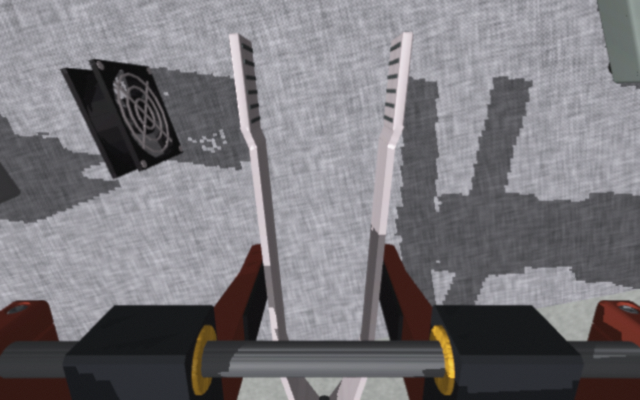

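View pics/s11.png

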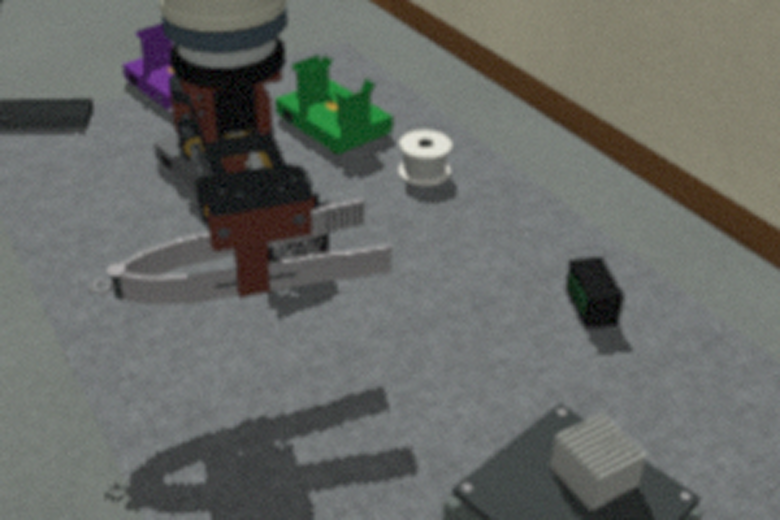

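step_arm --increments '[[[2,0,-4,0,0,0,101],[6,-1.5,-7.5,0,0,0,101],[10,-3,-7.5,0,0,-0.05,101],[14,-4.5,-7.5,0,0,-0.1,101],[18,-6,-7.5,0,0,-0.15,101]]]'

```text
time: 12.9
tcp_pos: [0.4968, -0.22, 0.1678]
orientation: [3.141, 0.001, -1.649]
ft_force: [0.6, 0.4, -0.8]
gripper_width: 0.607
```

Run:
```python
from h import *
print(telemetry.observe()["gripper_width"])
print(to_tool((.50,-.282,.17),-1.6))
```

```text
0.6065876054989493
(array([ 6.15564416, -0.7969317 , -0.22801539]), array([ 0.00102851,  0.00065337, -0.04872883]))
```

step_arm --increments '[[[3,-0.4,0,0,0,-0.05,101],[6.1,-0.8,0,0,0,-0.05,101],[6.1,-0.8,0,0,0,-0.05,101],[6.1,-0.8,0,0,0,-0.05,101]]]'

```text
time: 13.4
tcp_pos: [0.5, -0.2796, 0.1679]
orientation: [3.141, 0.001, -1.6]
ft_force: [-0.7, 0.6, -1.5]
gripper_width: 0.608
```

Run:
```python
from h import *
import pickle
s=telemetry.observe();p=eyes.camera_params("wrist");im=eyes.snapshot("wrist")[:,:,::-1]
cv2.imwrite("pics/w12.png",im);pickle.dump(p,open("w12.pkl","wb"))
print(s["time"],s["tcp_pos"],s["orientation"],s["gripper_width"],s["joint_velocities"].round(2))
t=cv2.imread("pics/top0.png"); crop(t,400,170,470,240,8,"t12.png")
```

```text
13.4 [ 0.49997041 -0.27961715  0.16790404] [ 3.14055173e+00  1.22921268e-03 -1.60048557e+00] 0.6081786082198527 [ 0.01 -0.01  0.    0.    0.   -0.  ]
```

View pics/w12.png

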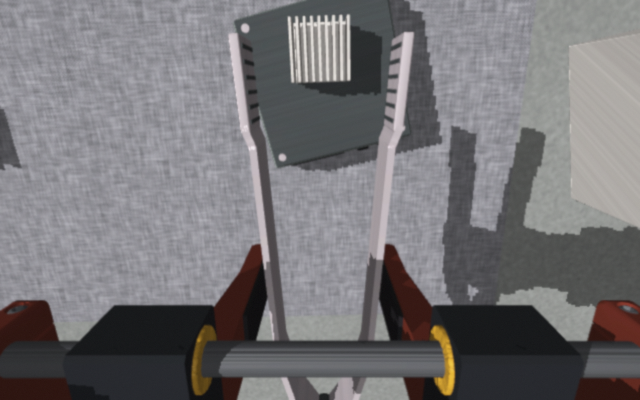

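View pics/t12.png

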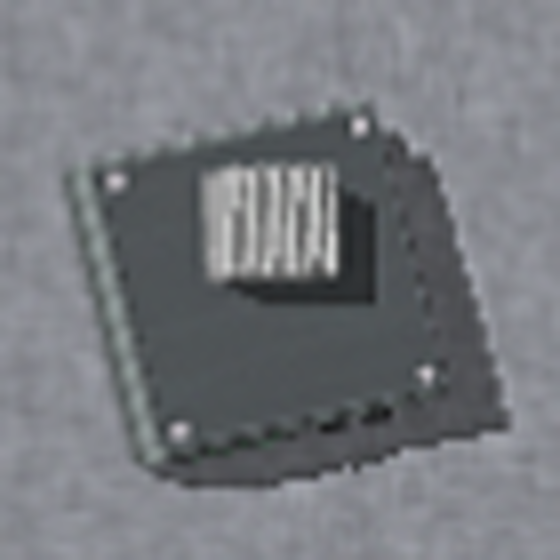

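Beautiful view: the heat sink is at about (320,50) in the wrist picture, between the jaws. Enlarge and fit.

Run:
```python
from h import *
im=cv2.imread("pics/w12.png"); crop(im,270,0,370,110,7,"w12c.png"); crop(im,220,20,430,150,3.8,"w12j.png")
```

```text
(no output)
```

View pics/w12c.png

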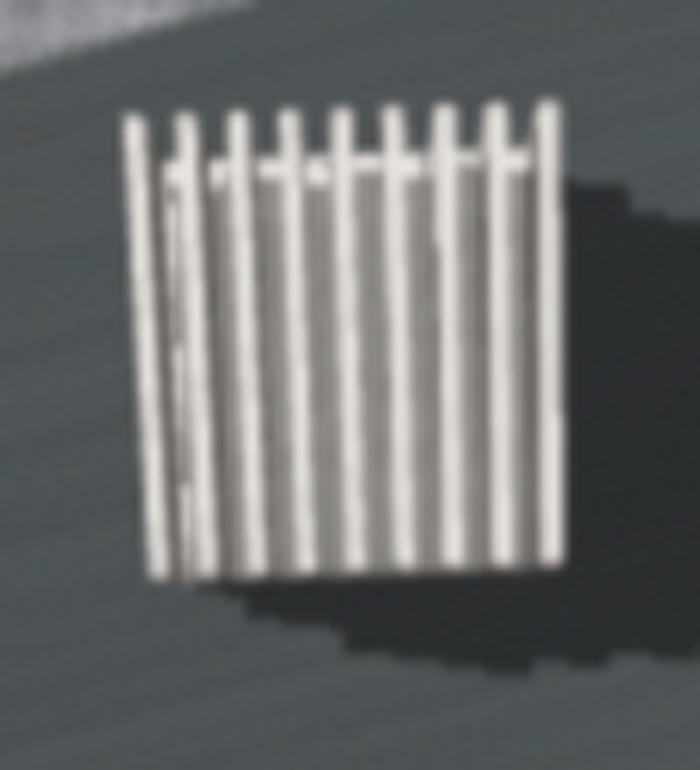

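View pics/w12j.png

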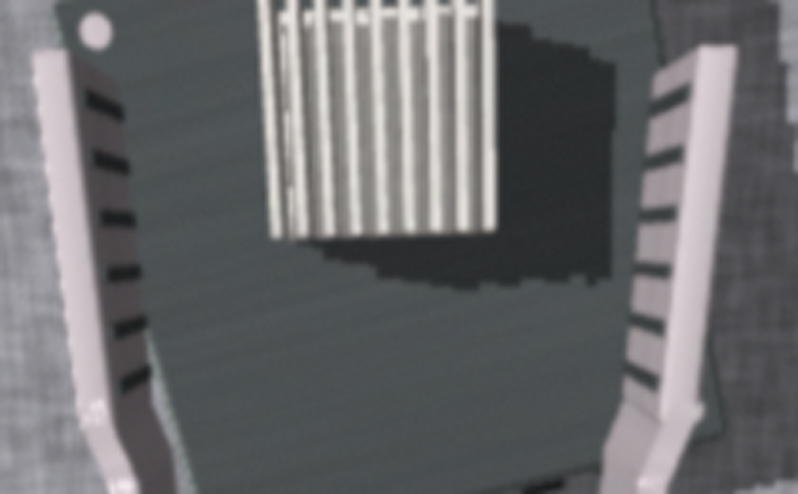

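```bash
cat > fit.py <<'E'
from h import *
import pickle
def tr(v,m): return R.from_euler("z",v[2]).apply(m)+[v[0],v[1],0]
def fit(p,c,hx,hy,z,v0):
    m=np.array([(hx,hy,z),(hx,-hy,z),(-hx,-hy,z),(-hx,hy,z)])
    r=least_squares(lambda v:(proj(p,tr(v,m))-c).ravel(),v0);return r.x,r.fun.round(1)
E
python3 - <<'E'
from fit import *
p=pickle.load(open("w12.pkl","rb"))
c=np.array([(124,114),(562,98),(564,566),(148,580)])/7+[270,0]-.4
for hs in (.020,.0195): print(fit(p,c,hs,hs,.075,[.6,-.28,0]))
pt=eyes.camera_params("top")
ct=np.array([(202,168),(332,162),(342,275),(212,280)])/8+[400,170]-.4
print("top",fit(pt,ct,.02,.02,.075,[.6,-.28,0]))
zt=.1679+.020
f=lambda c:at_z(p,(220+c[0]/3.8-.4,20+c[1]/3.8-.4),zt)
L,Rr=f((35,52)),f((737,45));T=np.array([.49997,-.2796,zt])
th=-1.6005+np.pi/2
g=R.from_euler("z",-th)
print("jaw tips in tool-tongs frame",g.apply(L-T).round(4),g.apply(Rr-T).round(4),g.apply(f((97,405))-T).round(4),g.apply(f((697,412))-T).round(4))
E
```

```text
(array([ 6.10784053e-01, -2.79595096e-01,  1.37317689e-04]), array([ 0.4,  0.6, -0.5,  0.8, -0.5, -0.7,  0.6, -0.8]))
(array([ 6.10847077e-01, -2.79597441e-01,  1.37686272e-04]), array([ 1.3,  1.3, -1.3,  1.5, -1.2, -1.5,  1.3, -1.7]))
top (array([ 0.61087406, -0.27739769,  0.03616231]), array([ 1.6,  0.3, -1.4,  0.5, -1.6, -0.4,  1.4, -0.4]))
jaw tips in tool-tongs frame [0.1048 0.0355 0.    ] [ 0.1054 -0.0324  0.    ] [0.0713 0.0318 0.    ] [ 0.0706 -0.031   0.    ]
```

step_arm --increments '[[[0,-1.2,2,0,0,-0.0245,101],[0,-2.3,4,0,0,-0.0245,101],[0,-2.3,5.5,0,0,-0.0245,101],[0,-2.3,5.5,0,0,-0.0245,101],[0,-2.3,5.5,0,0,-0.0245,101]]]'

```text
time: 14.08
tcp_pos: [0.5232, -0.281, 0.114]
orientation: [-3.141, -0.0, -1.576]
ft_force: [0.5, 0.3, -1.3]
gripper_width: 0.607
```

Run:
```python
from h import *
import pickle
s=telemetry.observe();p=eyes.camera_params("wrist");im=eyes.snapshot("wrist")[:,:,::-1]
cv2.imwrite("pics/w13.png",im);pickle.dump(p,open("w13.pkl","wb"))
crop(im,220,20,430,170,3.8,"w13c.png")
print(s["time"],s["tcp_pos"],s["orientation"],s["gripper_width"],s["joint_velocities"].round(2))
```

```text
14.075 [ 0.52315096 -0.28102048  0.11399793] [-3.14130313e+00 -2.57629815e-04 -1.57612066e+00] 0.606562319236237 [-0.   -0.01 -0.01  0.    0.    0.  ]
```

View pics/w13c.png

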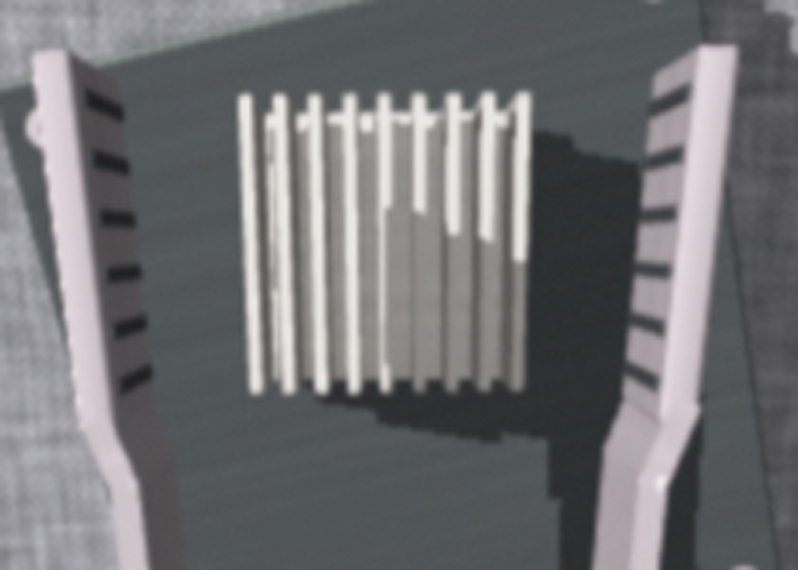

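step_arm --increments '[[[0,0,2,0,0,0,101],[0,0,3.5,0,0,0,101],[0,0,4.5,0,0,0,101],[0,0,5,0,0,0,101],[0,0,5,0,0,0,101]]]'

```text
time: 14.75
tcp_pos: [0.523, -0.2808, 0.0632]
orientation: [3.141, 0.0, -1.576]
ft_force: [0.2, 0.7, -1.6]
gripper_width: 0.606
```

Run:
```python
from h import *
s=telemetry.observe();im=eyes.snapshot("wrist")[:,:,::-1]
crop(im,220,20,430,170,3.8,"w14c.png")
crop(eyes.snapshot("side")[:,:,::-1],310,200,510,360,4,"s14.png")
print(s["time"],s["tcp_pos"],s["orientation"],s["gripper_width"],s["ft_force"])
```

```text
14.75 [ 0.52299761 -0.2808265   0.06320943] [ 3.14105425e+00  3.64617962e-04 -1.57598257e+00] 0.6057962859599978 [ 0.18611545  0.66294191 -1.57078712]
```

View pics/w14c.png

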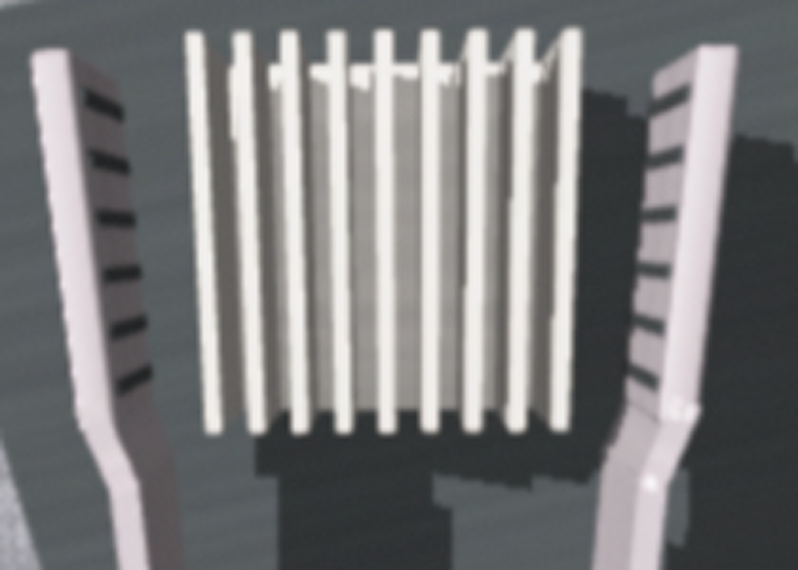

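View pics/s14.png

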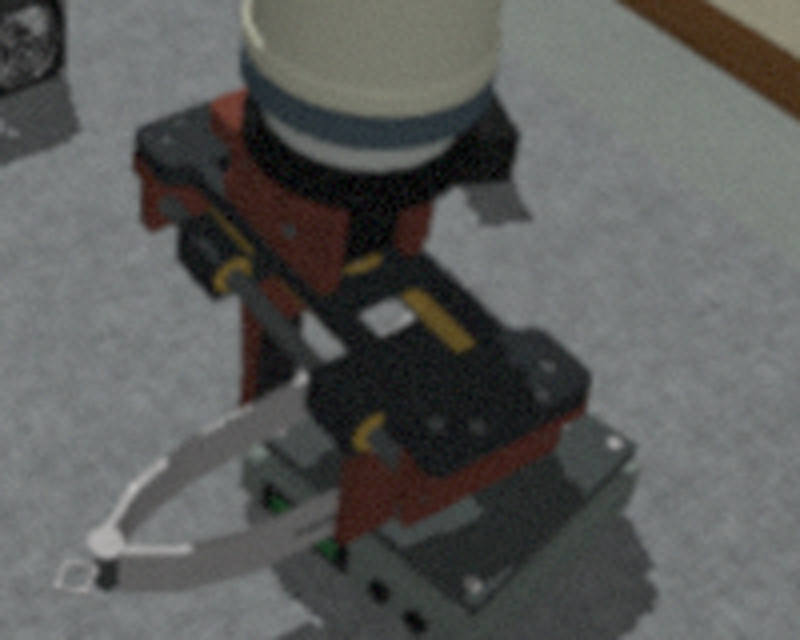

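step_arm --increments '[[[0,0,0.4,0,0,0,101],[0,0,0.7,0,0,0,101],[0,0,0.7,0,0,0,101],[0,0,0.7,0,0,0,110],[0,0,0.7,0,0,0,120]]]' --grip_force 30

```text
time: 15.48
tcp_pos: [0.5232, -0.281, 0.0568]
orientation: [-3.141, -0.0, -1.576]
ft_force: [0.3, 0.3, -1.5]
gripper_width: 0.531
```

step_arm --increments '[[[0,0,0,0,0,0,130],[0,0,0,0,0,0,140],[0,0,0,0,0,0,160],[0,0,0,0,0,0,160],[0,0,0,0,0,0,160]]]'

```text
time: 16.1
tcp_pos: [0.5232, -0.281, 0.0567]
orientation: [-3.141, -0.0, -1.576]
ft_force: [0.2, -0.0, -0.9]
gripper_width: 0.484
```

Run:
```python
from h import *
s=telemetry.observe();im=eyes.snapshot("wrist")[:,:,::-1]
crop(im,220,20,430,170,3.8,"w15c.png")
print(s["time"],s["tcp_pos"],s["orientation"],s["gripper_width"]*88,s["ft_force"])
```

```text
16.1 [ 0.5232008  -0.28096039  0.05673737] [-3.14139148e+00 -1.08441129e-04 -1.57598182e+00] 42.58398557728173 [ 0.1775562  -0.04686166 -0.87106244]
```

View pics/w15c.png

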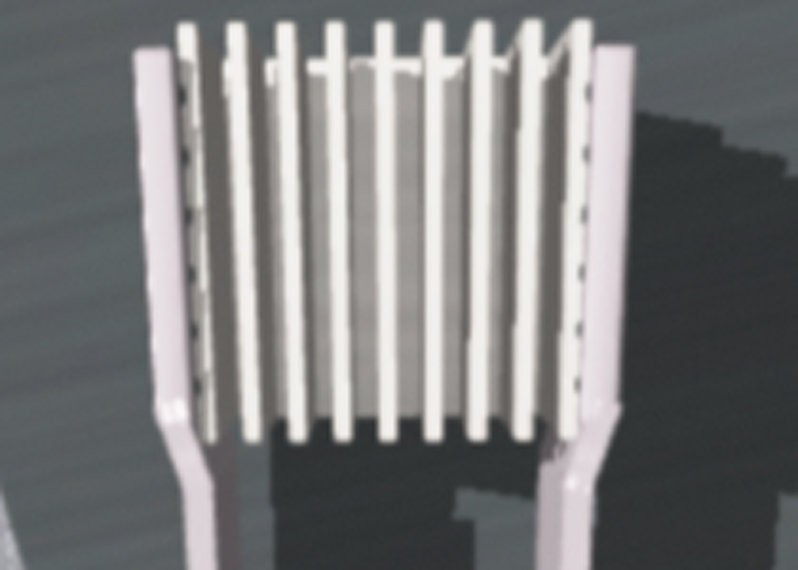

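step_arm --increments '[[[0,0,-1,0,0,0,160],[0,0,-2.5,0,0,0,160],[0,0,-4,0,0,0,160],[0,0,-4,0,0,0,160],[0,0,-4,0,0,0,160]]]'

```text
time: 16.77
tcp_pos: [0.5231, -0.2809, 0.0966]
orientation: [3.142, -0.0, -1.576]
ft_force: [0.1, -0.3, -1.3]
gripper_width: 0.481
```

Run:
```python
from h import *
s=telemetry.observe();im=eyes.snapshot("wrist")[:,:,::-1]
crop(im,220,0,430,170,3.8,"w16c.png")
print(s["time"],s["tcp_pos"],s["orientation"],s["gripper_width"]*88,s["ft_force"])
print(to_tool((.403,.2236,.2),-1.418))
```

```text
16.775 [ 0.52309569 -0.28093909  0.09658978] [ 3.14158935e+00 -4.34734362e-05 -1.57600231e+00] 42.28435001796702 [ 0.10262903 -0.26687439 -1.32245887]
(array([-50.37809823,  12.25753356, -10.36100341]), array([ 0.00074761,  0.00052137, -0.15796694]))
```

View pics/w16c.png

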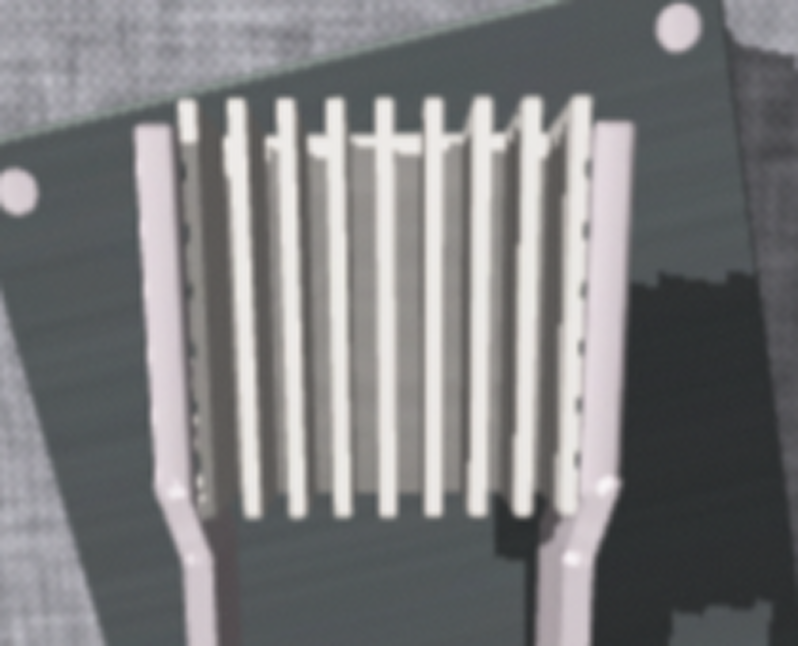

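step_arm --increments '[[[0,0,-2,0,0,0,160],[0,0,-5,0,0,0,160],[-3,0.7,-8,0,0,0,160],[-7,1.7,-10,0,0,-0.01,160],[-11,2.7,-10,0,0,-0.03,160]]]'

```text
time: 17.45
tcp_pos: [0.4972, -0.1702, 0.2005]
orientation: [-3.137, -0.002, -1.546]
ft_force: [1.5, 0.1, -2.1]
gripper_width: 0.487
```

step_arm --increments '[[[-4,1,0,0,0,-0.015,160],[-8,2,0,0,0,-0.03,160],[-12,3,0,0,0,-0.045,160],[-16,4,0,0,0,-0.06,160],[-20,5,0,0,0,-0.075,160]]]'

```text
time: 18.08
tcp_pos: [0.4413, 0.0291, 0.1981]
orientation: [-3.14, -0.0, -1.471]
ft_force: [-0.4, 0.7, -0.9]
gripper_width: 0.483
```

Run:
```python
from h import *
s=telemetry.observe()
print(s["time"],s["tcp_pos"],s["orientation"],s["gripper_width"]*88,s["ft_force"])
print(to_tool((.403,.2236,.2),-1.418))
```

```text
18.075 [0.44130325 0.02911722 0.1980716 ] [-3.13993782e+00 -7.63584608e-05 -1.47065447e+00] 42.52012155284417 [-0.41823319  0.73016153 -0.90061809]
(array([-19.73376211,   1.86647742,  -0.19743566]), array([-0.00165244, -0.00011991, -0.0526544 ]))
```

step_arm --increments '[[[-4,0.4,0,0,0,-0.01,160],[-8,0.8,0,0,0,-0.02,160],[-12,1.2,0,0,0,-0.03,160],[-16,1.6,0,0,0,-0.04,160],[-19.7,1.9,0,0,0,-0.053,160]]]'

```text
time: 18.7
tcp_pos: [0.4028, 0.2234, 0.1981]
orientation: [-3.14, 0.0, -1.417]
ft_force: [-0.6, -0.6, -2.0]
gripper_width: 0.483
```

step_arm --increments '[[[0,0,0,0,0,0,160],[0,0,0,0,0,0,160]]]'

```text
time: 18.95
tcp_pos: [0.4033, 0.2217, 0.1974]
orientation: [-3.141, -0.0, -1.418]
ft_force: [-0.1, 0.4, -1.3]
gripper_width: 0.482
```

Run:
```python
from h import *
import pickle
s=telemetry.observe();p=eyes.camera_params("wrist");im=eyes.snapshot("wrist")[:,:,::-1]
cv2.imwrite("pics/w17.png",im);pickle.dump(p,open("w17.pkl","wb"))
print(s["time"],s["tcp_pos"],s["orientation"],s["gripper_width"]*88,s["ft_force"])
print(to_tool((.403,.2236,.2),-1.418))
```

```text
18.95 [0.40333591 0.22170179 0.19741576] [-3.14082647e+00 -3.02793562e-04 -1.41785729e+00] 42.42185152895765 [-0.08000353  0.42526873 -1.33377553]
(array([-0.22831047,  0.01270011, -0.27624857]), array([-0.00063622, -0.00027591, -0.0007619 ]))
```

View pics/w17.png

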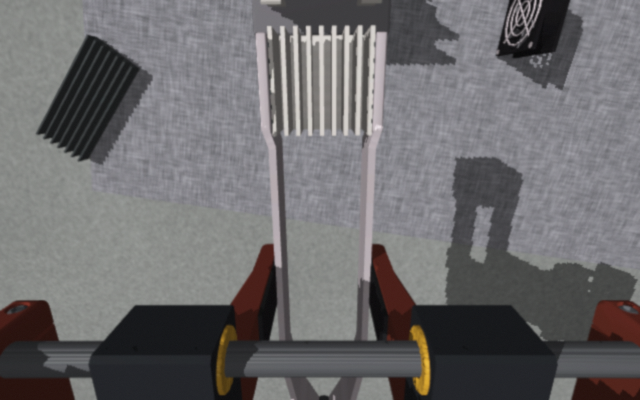

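step_arm --increments '[[[-0.2,0,3,0,0,0,160],[-0.2,0,6.5,0,0,0,160],[-0.2,0,10,0,0,0,160],[-0.2,0,12,0,0,0,160],[-0.2,0,13.4,0,0,0,160]]]'

```text
time: 19.62
tcp_pos: [0.4032, 0.2234, 0.0622]
orientation: [3.142, -0.0, -1.419]
ft_force: [0.8, -0.3, -1.4]
gripper_width: 0.482
```

step_arm --increments '[[[0,0,0,0,0,0,160],[0,0,0,0,0,0,160],[0,0,0,0,0,0,160]]]'

```text
time: 20.0
tcp_pos: [0.4036, 0.2244, 0.064]
orientation: [-3.139, 0.001, -1.418]
ft_force: [-0.5, 0.1, -2.1]
gripper_width: 0.487
```

Run:
```python
from fit import *
s=telemetry.observe();p=eyes.camera_params("wrist");im=eyes.snapshot("wrist")[:,:,::-1]
cv2.imwrite("pics/w18.png",im);pickle.dump(p,open("w18.pkl","wb"))
crop(im,220,0,430,170,3.8,"w18c.png")
crop(eyes.snapshot("side")[:,:,::-1],180,100,360,230,4.4,"s18.png")
crop(eyes.snapshot("top")[:,:,::-1],200,160,340,280,5,"t18.png")
print(s["time"],s["tcp_pos"],s["orientation"],s["gripper_width"]*88,s["ft_force"])
```

```text
20.0 [0.40361159 0.22435858 0.06395159] [-3.13947286e+00  5.87771742e-04 -1.41789935e+00] 42.89477516859897 [-0.47344242  0.06392538 -2.13868518]
```

View pics/w18c.png

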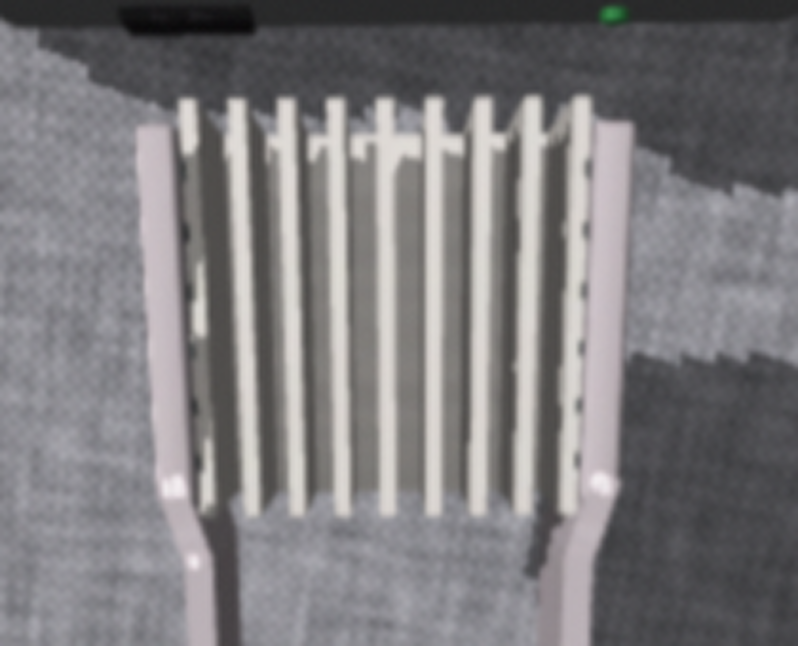

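View pics/s18.png

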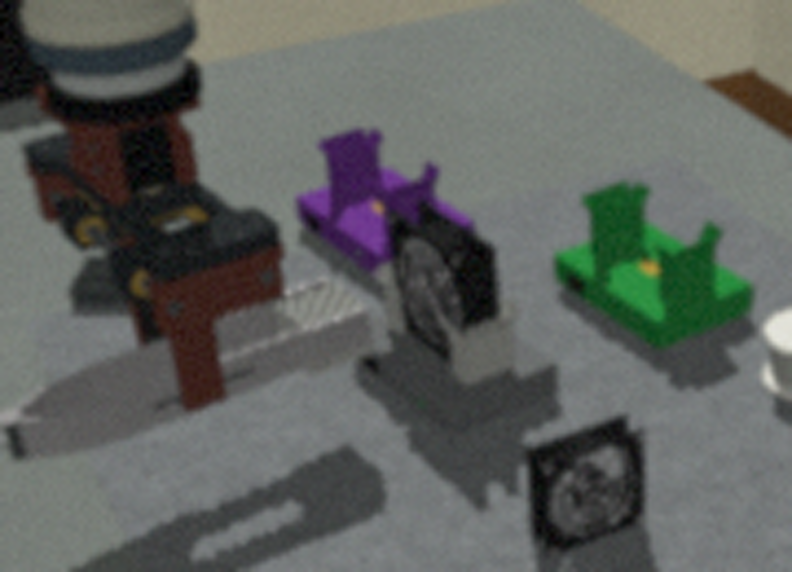

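View pics/t18.png

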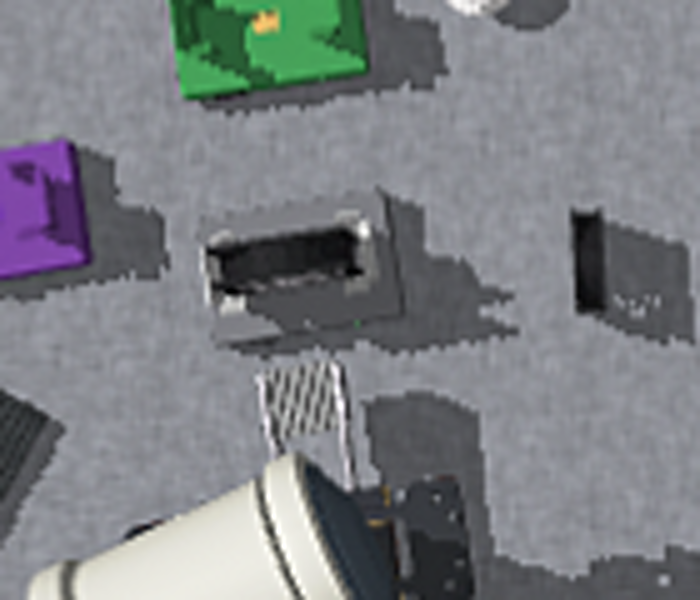

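Run:
```python
from fit import *
p=pickle.load(open("w18.pkl","rb"));pt=eyes.camera_params("top")
st=np.array([.571,.2505,0]);loc=lambda v:R.from_euler("z",-.153).apply(np.array([v[0],v[1],0])-st).round(4)
c=np.array([(180,98),(592,96),(575,515),(203,515)])/3.8+[220,0]-.4
v,f=fit(p,c,.02,.02,.081,[.49,.238,.15]);print(v,f,loc(v))
# top fan: top corners
c=np.array([(205,242),(355,222),(362,262),(213,285)])/5+[200,160]-.4
v,f=fit(pt,c[[0,1,2,3]],.0125,.04,.105,[.57,.25,.15]);print("fan top",v,f,loc(v))
c=np.array([(262,368),(340,358),(350,430),(275,440)])/5+[200,160]-.4
v,f=fit(pt,c,.02,.02,.081,[.49,.238,.15]);print("hs top",v,f,loc(v))
```

```text
[0.4902572  0.23908747 0.15723241] [ 0.8  0.7 -0.6  0.7 -0.2 -1.1 -0.1 -0.7] [-0.0815  0.001   0.    ]
fan top [0.57457586 0.24516756 0.14082733] [ 1.4 -0.1 -1.1 -0.2 -1.3  0.4  0.9 -0.1] [ 0.0027 -0.0058  0.    ]
hs top [0.4909333  0.23481071 0.14378424] [ 1.2  0.4 -0.8  0.3 -0.9 -0.4  0.5 -0.3] [-0.0815 -0.0033  0.    ]
```

step_arm --increments '[[[0,0,0,0,0,0,160],[0,0,0,0,0,0,160],[0,0,0,0,0,0,160]]]'

```text
time: 20.52
tcp_pos: [0.4029, 0.224, 0.0626]
orientation: [3.142, -0.0, -1.418]
ft_force: [0.3, -0.5, -1.9]
gripper_width: 0.484
```

Run:
```python
from h import *
s=telemetry.observe();print(s["tcp_pos"],s["joint_velocities"].round(3),s["gripper_width"]*88)
print(env.hand_in())
```

```text
[0.40290207 0.2240127  0.06261476] [-0.     0.001  0.    -0.001  0.     0.   ] 42.58574609995015
the job is handed in; nothing more can be done
None
```

The larger fan is seated in the grey stand and let go. The tongs hold the heat sink still in mid-air in front of it. I handed the job in at about 20.5 s; it reports no verdict.

**What the last checks showed:**
- **Fan:** it met the seat floor with a TCP height of 73 mm, where I expected 71 to 73 mm. After I let go, the wrist and side pictures showed it upright between the guides.
- **Heat sink:** the wrist picture puts its centre about 81.5 mm in front of the fan's centre, so about 49 mm clear of the grille. It is about 1 mm off the hub sideways and about 1–2 mm above it (height worked out from the TCP). The jaws gripped it firmly, with 42.6 mm between the fingers, and the arm was still.
- **Contact and bystanders:** I saw no contact with the heat sink by the gripper, and none between the heat sink and the fan or stand. No move came near the bystanders, but I did not measure their positions again at the end.

**One disagreement:** the coarser top camera puts the fan and the heat sink about 4–6 mm further to the robot's right than the wrist camera does. Both shift by similar amounts, so I read it as an error in picking points in that picture. Taken alone, though, it would put the fan outside the 5 mm limit.

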